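Put the day's clay work to rest in the damp box

ROBOT

A 6-joint arm with a two-finger parallel gripper is mounted at the origin on the work surface. World frame = base frame: x ahead of the robot, y to its left, z up, the work surface at z = 0. Lengths are in m, angles in rad, forces in N, time in s.
With the tool pointing down it reaches from about 0.375 to 0.75 m from the base axis. Payload 9 kg.
Tool frame: the origin (TCP) lies at the very end of the fingers, on their centre line; the grasp point (between the pads) lies 19 mm behind it; z points along the fingers, y is the line along which they close (so a half turn about z gives the same grasp; the last joint's range is limited). The gripper opens to 85 mm and grips with 20 to 120 N. Pads are 22 mm wide; open, the fingers measure 114 mm over their backs; the gripper's body (76 mm by 85 mm) begins 54 mm behind the grasp point. The pads swing forward as they close: fully open they stand 13 mm farther back than shut.
Start: joints at [-1.351, 0.104, 0.097, 1.564, 0, 1.353], TCP at [0.254, -0.543, 0.193] pointing down, gripper open.
Joint ranges: [-2.99, 2.99], [-0.84, 1.86], [-1.1, 1.16], [-1.84, 2.11], [-1.51, 1.56], [-3.14, 3.14]. Speed limits (rad/s): [2.22, 2.22, 2.57, 3.14, 3.14, 3.14].

INTERFACE

Orientations are given as a rotation vector (axis times angle).
In Python, from cell import bot, cams, hand_in, spotter gives the robot as it stands.
- The arm moves only by the tool step_arm, never from a script. Its argument "moves" is a list of rows, each an object with "xyz": the shift along the tool's x, y, z in mm, a list of three; "angular": the turn, a rotation vector about the tool's x, y, z in rad, a list of three; "gripper": the opening, from 0 (shut) to 1 (fully open). In form: [{"xyz": [tx, ty, tz], "angular": [rx, ry, rz], "gripper": gripper}, ...]. A call has 1 to 5 rows; each row is the pose to reach, as a shift and turn from the pose commanded when the call began, along the tool's axes at that moment; what a row does not reach only later rows make up. A row lasts 1/8 s, in which the tool goes at most 62.5 mm and 10.7 degrees, less where a joint would pass 70% of its speed; a pose out of reach is approached as far as the arm can. A call with a gripper value outside its range is refused whole. The fingers move at their own pace and stop on an object; the grip force is fixed at half the most. Time passes only in rows, so rows that repeat a pose let the fingers close. It gives the time, the measured TCP pose, the force, the opening and the grip force at its end, in the units of the state.
- bot.get_state(): the state, without advancing time (a new reading comes with each control period).
- cams.snapshot(name): name is "side" or "top" or "wrist"; returns a dict with "img" (384x512x3 uint8, red, green, blue), "intrinsics" (3x3 intrinsics, pixels), "extrinsics" (4x4, takes a point from camera to world coordinates). Camera axes: x right, y up, looking along -z (the intrinsics and any distortion apply to the point x, -y, -z); pixel columns grow to the right and rows downward; lengths in m; the calibration is good to about 2 mm. The wrist camera is an equidistant fisheye: a pixel r from the principal point sees the ray r / f radians off the axis. A picture is of the moment at which its call begins. There is no depth.
- hand_in(): hands the job in; it is judged then, once.
Trained networks look in the newest picture that a camera, given by its name, has taken for a name from the list of things; names that differ only in an ending like _2 or _b are one class to them, and where a whole thing is asked for, a point or a joint stands for the part that bears it (a point fixed in the world has none). Each returns a list of dicts, best first, with "conf" (0 to 1); they miss things now and then, are a little off and sometimes report something else, mostly with a low value. They report only what shows in the picture. A call takes as long as a camera call. They do not tell look-alikes from the thing itself.
- spotter.trace(camera, thing): "region" (384x512 bool, what is visible of it) and "box" ([left, top, width, height] in pixels, round what is visible of it).
- spotter.spot_point(camera, thing): "at" ([row, column] in pixels: a listed point, or the origin of a listed thing).
The state is a dict: "clock": time; "joints": joint angles; "dq": joint speeds; "effort": joint torques, N m; "position": TCP position; "ee_rot": TCP orientation; "ft_force": force on the tool from outside, world axes, zero at the start; "moment": the same for the moment, N m; "width": opening from 0.0 (shut) to 1.0 (fully open); "gripper_force": force on a finger pad.
Only numpy, scipy, OpenCV 4.12 (cv2) and the standard library are available. Lean on these libraries where they do the work, as an engineer would, in place of code of your own. Each camera call takes 0.05 s, during which the arm holds its last target. There are 200 camera calls.

TASK

Load the damp box for the night: raise its sash, draw the wooden tray right out and stand every unfired clay piece from the bench (the small grey-brown square-cornered pots and blocks) upright on it, none on top of another; then push the tray fully home and shut the sash right down. With the sash shut, give the mister pump on the roof three full strokes, each pressed right down to its stop, held there for a second and let right back up. Leave the pots, jars and tools that are not part of this alone, and never run the tray through a lowered sash.

Things in the scene. Friction and masses are not known exactly. Their poses are not given: they have to be found in the camera images.
- box: white bench-top damp box, fixed: 365 mm wide (y), 150 deep (x), 120 high, clear roof. Origin: centre of its underside; local -x points out of its open front, where the tray slides out over two runners 18 mm high. The sash runs 82 mm from the origin towards -x between two guides 225 mm high at y = +-185 mm.
- tray (a joint): how far the wooden tray is pulled out along the box's -x, m: 0 fully home inside the box, 0.20 fully out; starts home or within 12 mm of it. It slides with about 3 N of friction and stays where it is left. The sash must be up (over 0.05) while the tray is between 0.02 and 0.13.
- tray_mid (a point): centre of the tray's floor (32 mm above the bench), on the floor's surface; axes as the box's. The floor inside the low lip measures 110 mm (x) by 310 mm (y); the lip is 10 mm high. Room for three pieces side by side in one row along y, lengthwise along y, 98 mm apart.
- tray_fin (a point): middle of the top edge of the tray's upright wooden handle board: 10 mm thick (x), 100 mm wide (y), from 20 to 70 mm above the bench, 195 mm from the tray's centre towards local -x, so that it stays outside in front of the shut sash. Push it towards the box, or pinch it from above across its thickness.
- sash (a joint): height of the grey sash panel above shut, m: 0 shut, 0.075 fully raised; starts shut or up to 25 mm open. The panel is 355 mm wide, 84 mm high and 8 mm thick, its lower edge 35 mm above the bench when shut; it stays where it is left: about 13 N lifts it and 3 N pushes it down.
- sash_bar (a point): middle of the sash's steel handle bar: a round bar 12 mm thick and 110 mm long along the box's y, carried above the sash's top edge on two pins 100 mm apart, 157 mm above the bench when the sash is shut; free space of 31 mm below it. Pinch it from above across the box's x.
- plunger (a joint): how far the mister pump's black plunger head is pressed, m: 0 up, 0.03 at its stop. Sprung: 3 N starts it, 10 N holds it at the stop; it comes back up by itself when let go.
- plunger_top (a point): centre of the top face of the plunger head, a black disc 54 mm across on a white pump standing on the box's roof; 202 mm above the bench when up, moving straight down. The pump stands near one end of the roof, its centre 105 to 140 mm sideways (box y) from the middle of the sash bar.
- trough: open rectangular planter 92 x 54 mm, 46 mm high, walls 7 mm, of unfired matt grey-brown clay, rigid, 0.2 to 0.4 kg; may be absent. Origin: centre of its underside; x along its length, z up. 
- butterbox: closed butter box 84 x 54 mm, 42 mm high, with a 40 x 14 mm grip bar along its length on top, to 53 mm high, of unfired matt grey-brown clay, rigid, 0.2 to 0.4 kg; may be absent. Origin: centre of its underside; x along its length, z up. 
- brushblock: solid brush-stand block 88 x 50 mm, 44 mm high, with three dark spots on top, of unfired matt grey-brown clay, rigid, 0.2 to 0.4 kg; may be absent. Origin: centre of its underside; x along its length, z up. 
- twinpot: open twin pot 90 x 56 mm, 40 mm high, with one wall across its middle, walls 7 mm, of unfired matt grey-brown clay, rigid, 0.2 to 0.4 kg; may be absent. Origin: centre of its underside; x along its length, z up. 
- mug: Bystander to leave alone: white glazed mug 76 mm across, 85 mm high. Origin: centre of its underside.
- jar_a: Bystander to leave alone: white lidded glaze jar 72 mm across, 100 mm high. Origin: centre of its underside.
- jar_b: Bystander to leave alone: amber glass jar 64 mm across, 90 mm high. Origin: centre of its underside.
- brush: Bystander to leave alone: brush 190 mm long, lying. Origin: middle of its underside.
- rib: Bystander to leave alone: flat wooden shaping rib 110 x 50 x 8 mm, lying. Origin: centre of its underside.
- prop: Bystander to leave alone: pale square kiln prop 45 x 45 mm, 100 mm high, standing. Origin: centre of its underside.
There are look-alikes about, which are no part of the job. What is shaped like the twinpot but orange, purple or turquoise is not meant.

How it is judged:
By the outcome, as a careful person would: the job done as asked, in the order asked, and still so for the second after the job is handed in, with the robot touching nothing.
Of trough, butterbox, brushblock, twinpot only 2 to 3 are there at a start; the rules pass over those that are not, and their reading is None.
At some moment in a run one of trough, butterbox, brushblock, twinpot may be knocked a few centimetres aside while the robot is not near it.
Once in a run the grip may slacken for a moment while it holds something.
It also fails if it takes over 210 s, if anything falls off the work surface, if the arm or the gripper's body presses on something with over 40 N, if the wrist force passes 120 N, or if a joint passes its speed limit or range.

## Working session

There is one attempt and no reset: what is moved stays moved. The work goes in short steps, Python scripts to look and compute and a tool call to move; the robot and the scene stay as the last step left them, time stands still between calls to the robot, and variables do not carry over. Pictures are saved under pics/ and viewed, at most 14 in all, crops included, and the job is handed in when it is done.

Besides the shell and the picture viewer there is one more tool, called after "Call:" as name(argument=value, ...) on one line, values as JSON. step_arm: Moves the arm, as the interface text tells. Its arguments: {"type":"object","properties":{"moves":{"type":"array"}},"required":["moves"]}

```bash
mkdir -p pics; cat > h.py <<'E'
import numpy as np, cv2
from cell import bot, cams, hand_in, spotter
from scipy.spatial.transform import Rotation as R
def snap(n,save=None):
    s=cams.snapshot(n)
    if save: cv2.imwrite('pics/'+save,s['img'][:,:,::-1])
    return s
def ray(s,rc):
    K=np.array(s['intrinsics']);E=np.array(s['extrinsics'])
    u=(rc[1]-K[0,2])/K[0,0];v=(rc[0]-K[1,2])/K[1,1]
    if s.get('fish'):
        r=np.hypot(u,v);k=np.sin(r)/r if r>1e-9 else 1;d=np.array([u*k,-v*k,-np.cos(r)])
    else: d=np.array([u,-v,-1.])
    return E[:3,3],E[:3,:3]@d
def at_z(s,rc,z):
    o,d=ray(s,rc);return o+d*(z-o[2])/d[2]
def tri(l):
    A=np.zeros((3,3));b=np.zeros(3);rs=[ray(s,p) for s,p in l]
    for o,d in rs:
        d=d/np.linalg.norm(d);P=np.eye(3)-np.outer(d,d);A+=P;b+=P@o
    X=np.linalg.solve(A,b)
    e=[np.linalg.norm((np.eye(3)-np.outer(d,d)/(d@d))@(X-o)) for o,d in rs]
    return X,max(e)
E
cat > look.py <<'E'
from h import *
S={}
for c in ('side','top','wrist'):
    S[c]=snap(c,c+'0.png'); S[c]['fish']=c=='wrist'
    print(c,{k:v for k,v in S[c].items() if k not in('img',)} if c!='x' else '')
for t in ['trough','butterbox','brushblock','twinpot','sash_bar','tray_fin','plunger_top','tray_mid','box','mug','jar_a','jar_b','prop','rib','brush']:
    for c in ('side','top'):
        r=spotter.spot_point(c,t)
        print(t,c,[(round(x['conf'],2),np.round(x['at']).astype(int).tolist(),np.round(at_z(S[c],x['at'],0.0)[:2],3).tolist()) for x in r[:4]])
print(bot.get_state())
E
python3 look.py; python3 -c "
import cv2,numpy as np
a=cv2.imread('pics/top0.png');b=cv2.imread('pics/side0.png')
print(a.shape)"
```

```text
side {'intrinsics': array([[433.67908903,   0.        , 257.59720107],
       [  0.        , 433.67908903, 187.94734264],
       [  0.        ,   0.        ,   1.        ]]), 'extrinsics': array([[ 0.85974832,  0.379572  , -0.3416986 , -0.03261192],
       [-0.51063643,  0.6269191 , -0.58840707, -0.96577204],
       [-0.00912547,  0.68036574,  0.73281593,  1.35519458],
       [ 0.        ,  0.        ,  0.        ,  1.        ]]), 'fish': False}
top {'intrinsics': array([[435.89397773,   0.        , 252.44959339],
       [  0.        , 435.89397773, 192.47733212],
       [  0.        ,   0.        ,   1.        ]]), 'extrinsics': array([[ 0.01426611,  0.98397687, -0.17772447,  0.24358279],
       [-0.99987154,  0.01273979, -0.00972639,  0.02964232],
       [-0.00730637,  0.1778404 ,  0.98403222,  1.6007993 ],
       [ 0.        ,  0.        ,  0.        ,  1.        ]]), 'fish': False}
wrist {'intrinsics': array([[297.31863964,   0.        , 251.03396331],
       [  0.        , 297.31863964, 191.40888284],
       [  0.        ,   0.        ,   1.        ]]), 'extrinsics': array([[ 4.
[... 2159 characters left out ...]
9], [0.344, -0.492])]
{'clock': 1.65, 'joints': array([-1.35071043e+00,  1.04088239e-01,  9.72971419e-02,  1.56390529e+00,
        5.35575804e-06,  1.35313001e+00]), 'dq': array([-0.00084992,  0.0011407 , -0.00050741, -0.00044839,  0.0020792 ,
        0.00144159]), 'effort': array([-2.44018614e-03, -5.56752741e+01,  5.03761768e+01,  6.83719372e-04,
       -4.20776314e-04, -1.00673296e-05]), 'position': array([ 0.25437863, -0.54344271,  0.192936  ]), 'ee_rot': array([3.06654330e+00, 6.82120751e-01, 8.60244624e-06]), 'ft_force': array([ 0.66462724,  0.50526495, -0.37511987]), 'moment': array([0.01932423, 0.01814363, 0.00433617]), 'gripper_force': 0.0, 'width': 1.0019134042215723}
(384, 512, 3)
```

```bash
python3 -c "
import cv2
a=cv2.imread('pics/top0.png');cv2.imwrite('pics/t1.png',cv2.resize(a[100:300,70:470],(800,400),interpolation=cv2.INTER_CUBIC))
b=cv2.imread('pics/side0.png');cv2.imwrite('pics/s1.png',cv2.resize(b[90:384,120:512],(800,600),interpolation=cv2.INTER_CUBIC))"
```

```text
(no output)
```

View pics/t1.png

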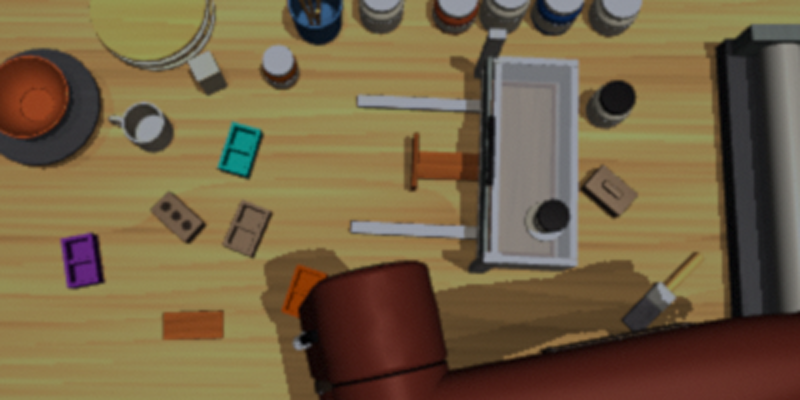

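View pics/s1.png

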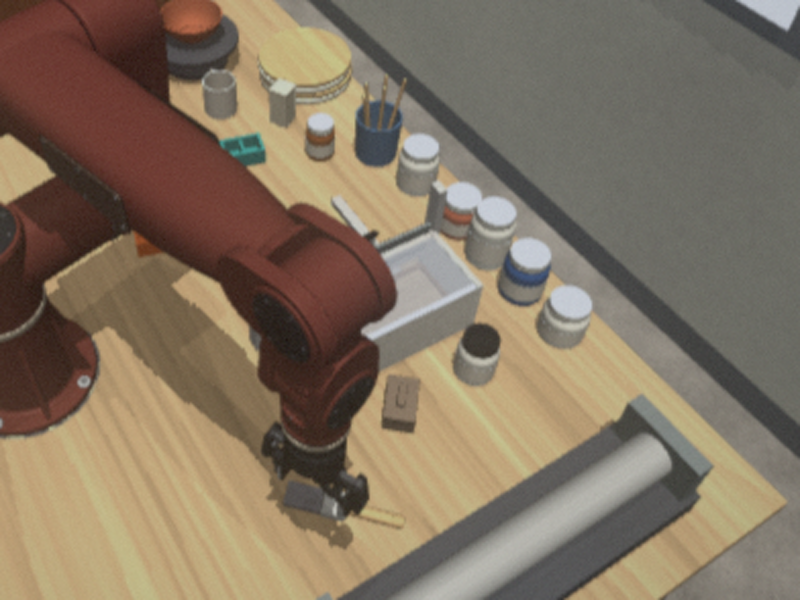

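Candidates in the top crop:
- Brown, grey-brown pieces: butterbox (610,190), brushblock (178,217), twinpot (247,228).
- Look-alikes to leave alone: turquoise (240,150), purple (82,260), orange (303,290). The rib at (193,325) is also not part of the job.

The trough seems absent. The box front faces world +y. Next I'll move the arm clear and look from closer.

Call:
step_arm(moves=[{"xyz":[40,-20,-30],"angular":[0,0,0.088],"gripper":1},{"xyz":[90,-50,-50],"angular":[0,0,0.176],"gripper":1},{"xyz":[140,-78,-80],"angular":[0,0,0.264],"gripper":1},{"xyz":[187,-107,-100],"angular":[0,0,0.352],"gripper":1},{"xyz":[233,-136,-107],"angular":[0,0,0.438],"gripper":1}])

```text
clock: 2.28
position: [0.4089, -0.3202, 0.3016]
ee_rot: [3.14, -0.005, 0.003]
ft_force: [0.6, -1.6, 0.0]
width: 1.002
gripper_force: 0.0
```

Call:
step_arm(moves=[{"xyz":[30,-45,0],"angular":[0,0,0],"gripper":1},{"xyz":[60,-90,0],"angular":[0,0,0],"gripper":1},{"xyz":[92,-135,0],"angular":[0,0,0],"gripper":1},{"xyz":[122,-180,0],"angular":[0,0,0],"gripper":1},{"xyz":[153,-221,0],"angular":[0,0,0],"gripper":1}])

```text
clock: 2.9
position: [0.5616, -0.0987, 0.3002]
ee_rot: [3.141, 0.0, 0.001]
ft_force: [0.9, -0.7, 0.7]
width: 1.0
gripper_force: 0.0
```

```bash
cat > look2.py <<'E'
from h import *
import sys,pickle
tag=sys.argv[1];cs=sys.argv[2].split(',');ths=sys.argv[3].split(',')
st=bot.get_state();print('clk',st['clock'],'pos',st['position'].round(4),'rv',st['ee_rot'].round(3),'j',st['joints'].round(2),'f',st['ft_force'].round(1),st['width'])
S={}
for c in cs:
    S[c]=snap(c,f'{c}_{tag}.png'); S[c]['fish']=c=='wrist'
D={}
for t in ths:
    for c in cs:
        r=spotter.spot_point(c,t); D[t,c]=r
        print(t,c,[(round(x['conf'],2),np.round(x['at'],1).tolist(),np.round(at_z(S[c],x['at'],float(sys.argv[4]) if len(sys.argv)>4 else 0.)[:2],3).tolist()) for x in r[:4]])
pickle.dump((S,D),open(f'd_{tag}.pkl','wb'))
E
python3 look2.py b side,top,wrist sash_bar,tray_fin,plunger_top,box,butterbox,brushblock,twinpot,trough
python3 -c "
import cv2
b=cv2.imread('pics/wrist_b.png');cv2.imwrite('pics/w1.png',cv2.resize(b,(800,600)))"
```

```text
clk 2.9 pos [ 0.5616 -0.0987  0.3002] rv [3.141e+00 0.000e+00 1.000e-03] j [-0.4   0.07  0.26  1.76 -0.    2.74] f [ 0.9 -0.7  0.7] 0.9999326003387402
sash_bar side [(0.93, [209.0, 291.6], [0.658, -0.05])]
sash_bar top [(0.39, [212.8, 194.6], [0.453, 0.259])]
sash_bar wrist [(0.96, [174.5, 315.3], [0.527, -0.203])]
tray_fin side [(0.61, [201.3, 273.4], [0.617, 0.024])]
tray_fin top []
tray_fin wrist [(0.63, [151.7, 213.3], [0.565, -0.033])]
plunger_top side [(0.75, [236.5, 277.2], [0.533, -0.137]), (0.31, [342.0, 287.7], [0.338, -0.507])]
plunger_top top [(0.63, [204.7, 348.8], [0.491, -0.312])]
plunger_top wrist [(0.81, [271.3, 390.9], [0.329, -0.381])]
box side [(0.9, [252.6, 298.4], [0.561, -0.241]), (0.32, [181.1, 164.0], [0.273, 0.368])]
box top [(0.95, [190.7, 334.3], [0.543, -0.26])]
box wrist [(0.96, [155.0, 342.7], [0.562, -0.249]), (0.49, [281.8, 56.4], [0.28, 0.35])]
butterbox side [(0.78, [288.7, 318.9], [0.537, -0.403])]
butterbox top [(0.74, [192.1, 367.0], [0.54, -0.381])]
butterbox wrist [(0.72, [176.4, 418.2], [0.528, -0.405])]
brushblock side [(0.73, [162.2, 199.7], [0.456, 0.395])]
brushblock top [(0.93, [212.7, 161.0], [0.452, 0.383])]
brushblock wrist [(0.64, [203.9, 24.5], [0.468, 0.39])]
twinpot side [(0.88, [209.1, 195.3], [0.321, 0.153]), (0.84, [182.1, 209.4], [0.439, 0.26]), (0.76, [171.1, 238.4], [0.579, 0.254])]
twinpot top [(0.87, [232.9, 111.3], [0.375, 0.563]), (0.55, [176.7, 192.2], [0.59, 0.273])]
twinpot wrist [(0.92, [139.1, 54.7], [0.599, 0.277]), (0.83, [216.4, 73.5], [0.445, 0.255]), (0.53, [269.3, 122.6], [0.334, 0.162])]
trough side [(0.26, [240.0, 276.8], [0.523, -0.15])]
trough top []
trough wrist [(0.55, [259.5, 434.8], [0.348, -0.488])]
```

View pics/w1.png

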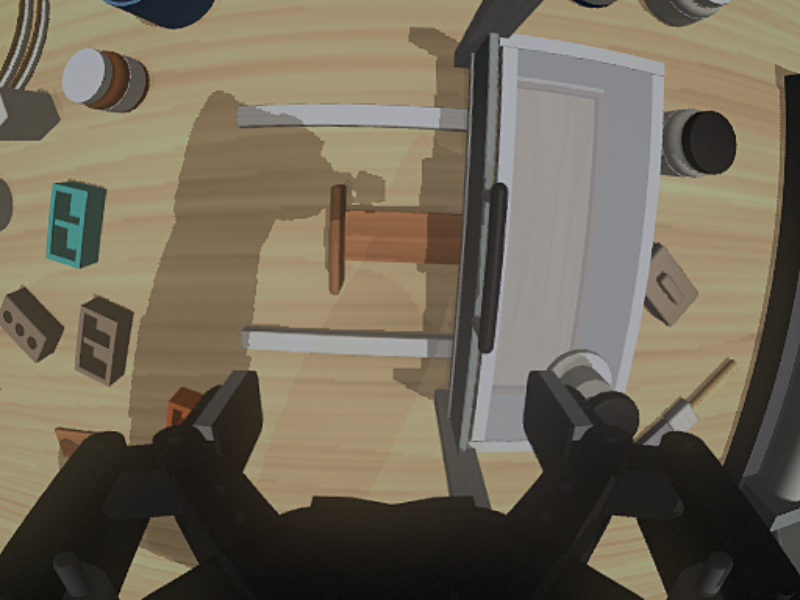

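The wrist view shows the sash bar from (499,185) to (487,352), the handle board at (338,240) and the plunger head at (612,412). The brown twinpot is at (103,340), the brushblock at (30,325) and the butterbox at (672,283). Now I'll triangulate.

```bash
cat > tri1.py <<'E'
from h import *
import pickle
S,D=pickle.load(open('d_b.pkl','rb'))
for t,cs,i in [('sash_bar',('side','wrist'),0),('tray_fin',('side','wrist'),0),('plunger_top',('side','top','wrist'),0),('butterbox',('side','top','wrist'),0),('brushblock',('side','top','wrist'),0)]:
    X,e=tri([(S[c],D[t,c][0]['at']) for c in cs]);print(t,X.round(4),round(e,4))
w=S['wrist'];k=512/800
def W(x,y,z):return at_z(w,(y*k,x*k),z)
for z in(.16,.18):
    a=W(499,185,z);b=W(487,352,z);d=a-b;print('bar z',z,a.round(3),b.round(3),np.linalg.norm(d).round(3),'yaw dev',np.arctan2(d[1],d[0]).round(3))
a=W(338,187,.07);b=W(334,292,.07);print('fin',a.round(3),b.round(3),np.linalg.norm(a-b),np.arctan2(*(a-b)[[1,0]]))
a=W(240,105,.018);b=W(466,110,.018);print('runner1',a.round(3),b.round(3))
a=W(244,330,.018);b=W(452,337,.018);print('runner2',a.round(3),b.round(3))
print('roof edge R',W(663,65,.12),W(625,395,.12),'front',W(500,38,.12),W(473,440,.12))
E
python3 tri1.py
```

```text
sash_bar [ 0.5677 -0.1655  0.1734] 0.0027
tray_fin [ 0.5758 -0.0426  0.0882] 0.0021
plunger_top [ 0.455  -0.2635  0.2017] 0.0074
butterbox [ 0.5354 -0.3948  0.0018] 0.0143
brushblock [ 0.4585  0.3899 -0.0017] 0.0087
bar z 0.16 [ 0.625 -0.169  0.16 ] [ 0.501 -0.167  0.16 ] 0.124 yaw dev -0.018
bar z 0.18 [ 0.626 -0.164  0.18 ] [ 0.51  -0.162  0.18 ] 0.116 yaw dev -0.018
fin [ 0.62  -0.047  0.07 ] [ 0.524 -0.041  0.07 ] 0.09593707895262656 -0.057274715510367814
runner1 [0.706 0.06  0.018] [ 0.696 -0.167  0.018]
runner2 [0.467 0.067 0.018] [ 0.461 -0.159  0.018]
roof edge R [ 0.74179479 -0.32733513  0.12      ] [ 0.43665387 -0.31830595  0.12      ] front [ 0.74367832 -0.1783009   0.12      ] [ 0.39623711 -0.17002096  0.12      ]
```

Call:
step_arm(moves=[{"xyz":[5,50,10],"angular":[0,0,0.03],"gripper":1},{"xyz":[5,67,60],"angular":[0,0,0.03],"gripper":1},{"xyz":[5,67,110],"angular":[0,0,0.03],"gripper":1},{"xyz":[5,67,144],"angular":[0,0,0.03],"gripper":1},{"xyz":[5,67,144],"angular":[0,0,0.03],"gripper":1}])

```text
clock: 4.88
position: [0.5641, -0.1666, 0.1532]
ee_rot: [-3.139, 0.048, 0.007]
ft_force: [0.3, 0.7, 0.5]
width: 1.001
gripper_force: 0.0
```

Call:
step_arm(moves=[{"xyz":[0,0,0],"angular":[0,0,0],"gripper":0},{"xyz":[0,0,0],"angular":[0,0,0],"gripper":0},{"xyz":[0,0,0],"angular":[0,0,0],"gripper":0},{"xyz":[0,0,0],"angular":[0,0,0],"gripper":0},{"xyz":[0,0,0],"angular":[0,0,0],"gripper":0}])

```text
clock: 5.5
position: [0.5659, -0.1676, 0.1561]
ee_rot: [3.141, -0.047, 0.0]
ft_force: [-0.2, -0.7, 1.0]
width: 0.002
gripper_force: 0.0
```

```bash
python3 look2.py c side,wrist sash_bar,tray_fin
python3 -c "
import cv2,numpy as np
b=cv2.imread('pics/wrist_c.png');a=cv2.imread('pics/side_c.png')
cv2.imwrite('pics/w2.png',np.hstack([cv2.resize(b[100:384,120:420],(400,378)),cv2.resize(a[170:270,240:340],(400,378),interpolation=cv2.INTER_CUBIC)]))"
```

```text
clk 5.5 pos [ 0.5659 -0.1676  0.1561] rv [ 3.141 -0.047  0.   ] j [-0.51  0.07 -0.01  1.5  -0.    2.66] f [-0.2 -0.7  1. ] 0.0018924758617018314
sash_bar side [(0.87, [209.0, 290.6], [0.655, -0.048])]
sash_bar wrist [(0.77, [228.9, 248.6], [0.493, -0.161])]
tray_fin side [(0.8, [203.8, 274.8], [0.614, 0.009])]
tray_fin wrist [(0.67, [182.1, 128.0], [0.558, -0.013])]
```

View pics/w2.png

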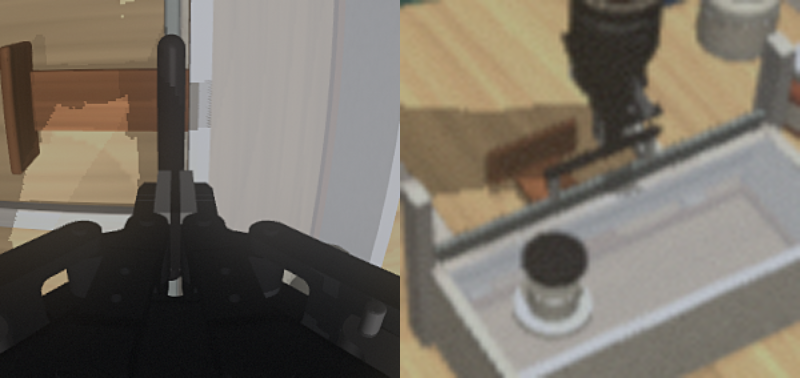

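```bash
python3 - <<'E'
from h import *
import pickle
S,_=pickle.load(open('d_b.pkl','rb'));T,_=pickle.load(open('d_c.pkl','rb'))
wb,wc,sc=S['wrist'],T['wrist'],T['side']
far=[(wb,(118.4,319.4)),(wc,(128.6,248.2)),(sc,(204.9,305))]
for c in ([0,1],[0,2],[1,2],[0,1,2]):
    X,e=tri([far[i] for i in c]);print(c,X.round(4),e.round(4))
X,e=tri([(wb,(225,312)),(sc,(217.6,278))]);print('near',X.round(4),e.round(4))
# closed TCP and bar projected in wrist c
print(wc['extrinsics'][:3,3])
for z in (.15,.157,.165,.175,.182): print(z,at_z(wc,(128.6,248.2),z).round(3),at_z(wb,(118.4,319.4),z).round(3))
# TCP projection side
E=np.array(sc['extrinsics']);K=sc['intrinsics']
for p in ([.5659,-.1676,.1561],[.5659,-.1676,.175]):
    q=E[:3,:3].T@(np.array(p)-E[:3,3]);print((-K[1,1]*-1*-q[1]/-q[2]*1+K[1,2],K[0,0]*q[0]/-q[2]+K[0,2]))
g=cv2.resize(wc['img'][200:330,200:300],(600,780)[:2],interpolation=cv2.INTER_CUBIC)
a=cv2.resize(sc['img'][175:225,265:325],(800,600),interpolation=cv2.INTER_CUBIC)[:, :, ::-1]
cv2.imwrite('pics/z1.png',np.hstack([cv2.resize(g,(330,429))[:, :, ::-1],cv2.resize(a,(470,429))]))
E
```

```text
[0, 1] [ 0.6259 -0.1661  0.172 ] 0.0002
[0, 2] [ 0.6263 -0.1687  0.163 ] 0.001
[1, 2] [ 0.6267 -0.1671  0.1618] 0.0017
[0, 1, 2] [ 0.6261 -0.1677  0.1629] 0.0019
near [ 0.5076 -0.168   0.167 ] 0.0039
[ 0.6367064  -0.16791303  0.33730107]
0.15 [ 0.625 -0.166  0.15 ] [ 0.625 -0.171  0.15 ]
0.157 [ 0.625 -0.166  0.157] [ 0.625 -0.17   0.157]
0.165 [ 0.626 -0.166  0.165] [ 0.626 -0.168  0.165]
0.175 [ 0.626 -0.166  0.175] [ 0.626 -0.165  0.175]
0.182 [ 0.627 -0.166  0.182] [ 0.626 -0.164  0.182]
(np.float64(212.5947891147031), np.float64(290.5337974662697))
(np.float64(209.1931127525905), np.float64(290.7816047537967))
```

View pics/z1.png

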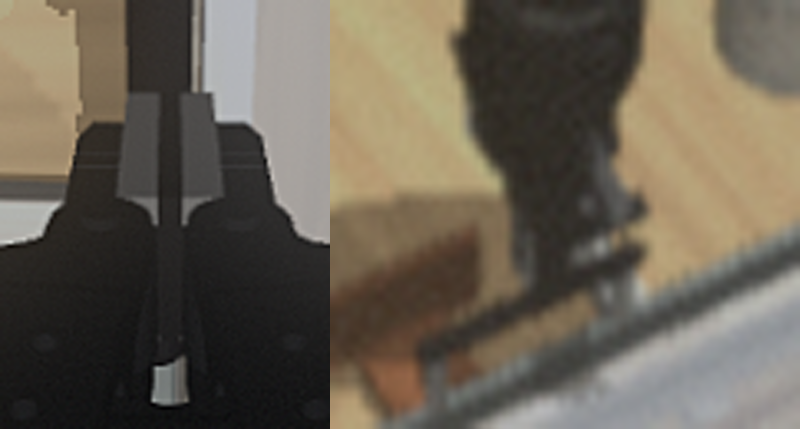

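Call:
step_arm(moves=[{"xyz":[0,0,-30],"angular":[0,0,0],"gripper":0},{"xyz":[0,0,-60],"angular":[0,0,0],"gripper":1},{"xyz":[0,40,-90],"angular":[0,0,0],"gripper":1},{"xyz":[0,90,-120],"angular":[0,0,0],"gripper":1},{"xyz":[0,90,-120],"angular":[0,0,0],"gripper":1}])

```text
clock: 6.42
position: [0.5633, -0.261, 0.2777]
ee_rot: [3.139, -0.053, 0.004]
ft_force: [0.4, 0.6, -1.0]
width: 0.846
gripper_force: 0.0
```

```bash
python3 look2.py d side,wrist sash_bar,plunger_top,butterbox
python3 -c "
import cv2,numpy as np
b=cv2.imread('pics/wrist_d.png');a=cv2.imread('pics/side_d.png')
cv2.imwrite('pics/w3.png',np.hstack([cv2.resize(b[20:320,60:360],(500,500)),cv2.resize(a[190:230,265:325],(300,200),interpolation=cv2.INTER_CUBIC).repeat(1,0) if 0 else np.vstack([cv2.resize(a[190:230,265:325],(300,200),interpolation=cv2.INTER_CUBIC),np.zeros((300,300,3),np.uint8)])]))"
```

```text
clk 6.425 pos [ 0.5633 -0.261   0.2777] rv [ 3.139 -0.053  0.004] j [-0.64  0.21  0.37  1.73 -0.    2.53] f [ 0.4  0.6 -1. ] 0.8464518155179194
sash_bar side [(0.67, [208.1, 287.3], [0.646, -0.037])]
sash_bar wrist [(0.89, [180.4, 159.7], [0.528, -0.107])]
plunger_top side [(0.76, [237.4, 279.1], [0.537, -0.144])]
plunger_top wrist [(0.62, [290.8, 255.9], [0.314, -0.258])]
butterbox side [(0.66, [291.2, 316.2], [0.523, -0.406])]
butterbox wrist [(0.66, [175.0, 339.3], [0.528, -0.4]), (0.61, [80.5, 7.5], [0.745, 0.212])]
```

View pics/w3.png

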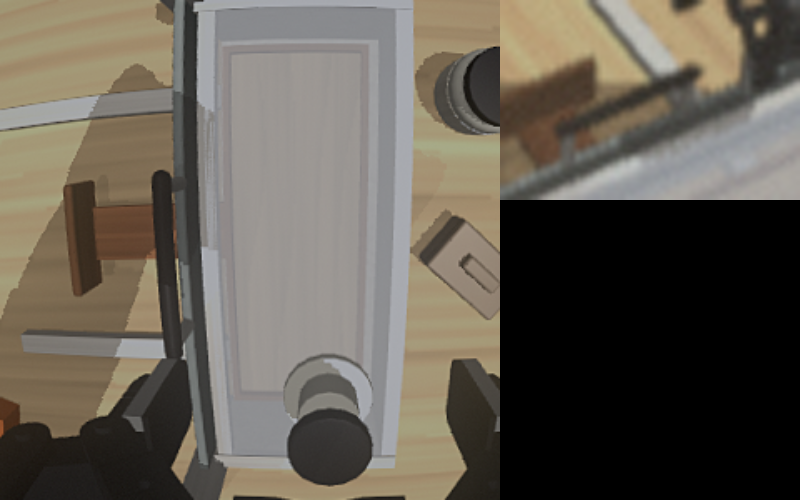

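```bash
python3 - <<'E'
from h import *
import pickle
S,A=pickle.load(open('d_b.pkl','rb'));T,B=pickle.load(open('d_d.pkl','rb'))
wb,wd,sd=S['wrist'],T['wrist'],T['side']
for n,l in {'spot b,d':[(wb,A['sash_bar','wrist'][0]['at']),(wd,B['sash_bar','wrist'][0]['at'])],
 'far':[(wb,(118.4,319.4)),(wd,(122,156))],'near':[(wb,(225,312)),(wd,(235,165))],
 'mid':[(wb,(171,316)),(wd,(178,161))],
 'pl':[(wb,A['plunger_top','wrist'][0]['at']),(wd,B['plunger_top','wrist'][0]['at']),(sd,B['plunger_top','side'][0]['at'])],
 'pl wd(hand)+side':[(wd,(20+447*.6,60+330*.6)),(sd,B['plunger_top','side'][0]['at'])],
 }.items():
    X,e=tri(l);print(n,X.round(4),e.round(4))
E
```

```text
spot b,d [ 0.5667 -0.1641  0.172 ] 0.0014
far [ 0.6266 -0.1659  0.1727] 0.0009
near [ 0.5085 -0.1635  0.1754] 0.0004
mid [ 0.5694 -0.1652  0.17  ] 0.0006
pl [ 0.4541 -0.2617  0.198 ] 0.0033
pl wd(hand)+side [ 0.4548 -0.2618  0.1956] 0.001
```

```bash
python3 - <<'E'
from h import *
import pickle
def proj(s,p):
    E=s['extrinsics'];K=s['intrinsics'];q=E[:3,:3].T@(np.array(p)-E[:3,3])
    if s.get('fish'):
        u,v=q[0],-q[1];h=np.hypot(u,v);th=np.arctan2(h,-q[2]);return (K[1,2]+K[1,1]*th*v/h,K[0,2]+K[0,0]*th*u/h)
    return (K[1,2]-K[1,1]*q[1]/-q[2],K[0,2]+K[0,0]*q[0]/-q[2])
T,B=pickle.load(open('d_d.pkl','rb'))
s,w=T['side'],T['wrist']
p=np.array([.5633,-.261,.2777])
im=s['img'][:,:,::-1].copy();iw=w['img'][:,:,::-1].copy()
for dz,col in((0,(0,0,255)),(.013,(0,255,0)),(.035,(255,0,0))):
  for sy in(-1,1):
    for I,c in((im,s),(iw,w)):
      r,cc=proj(c,p+[0,sy*.036,dz]);cv2.circle(I,(int(round(cc)),int(round(r))),2 if I is iw else 1,col,-1)
r,cc=proj(s,p);r=int(r);cc=int(cc)
cv2.imwrite('pics/f1.png',np.hstack([cv2.resize(im[r-75:r+75,cc-75:cc+75],(450,450),interpolation=cv2.INTER_CUBIC),cv2.resize(iw[170:384,120:400][:, 30:244],(350,450))]))
E
```

```text
(no output)
```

View pics/f1.png

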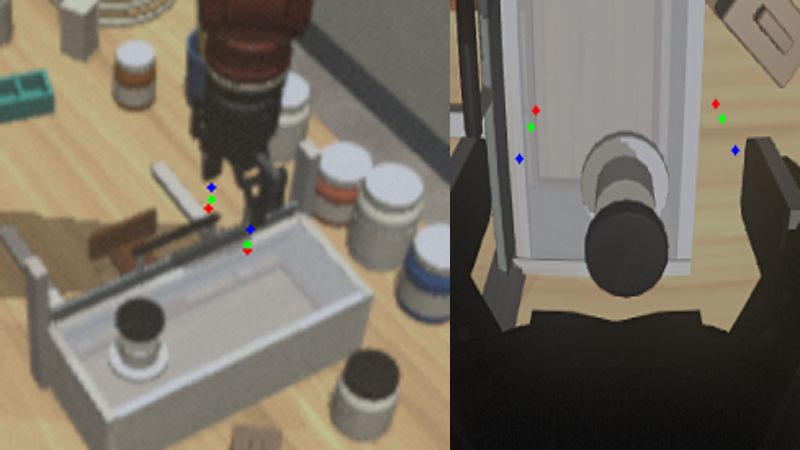

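The overlay shows the real fingertips 30–45 mm above the reported TCP, so the earlier pinch closed above the bar. I'll go lower, which is safe either way, and read the width to check.

Call:
step_arm(moves=[{"xyz":[-1,-50,0],"angular":[0,0,0],"gripper":1},{"xyz":[-1,-93,20],"angular":[0,0,0],"gripper":1},{"xyz":[-1,-93,75],"angular":[0,0,0],"gripper":1},{"xyz":[-1,-93,120],"angular":[0,0,0],"gripper":1},{"xyz":[-1,-93,148],"angular":[0,0,0],"gripper":1}])

```text
clock: 7.45
position: [0.5637, -0.1631, 0.1251]
ee_rot: [-3.14, 0.046, 0.004]
ft_force: [0.5, 0.1, -0.0]
width: 1.0
gripper_force: 0.0
```

Call:
step_arm(moves=[{"xyz":[0,0,0],"angular":[0,0,0],"gripper":1},{"xyz":[0,0,0],"angular":[0,0,0],"gripper":0},{"xyz":[0,0,0],"angular":[0,0,0],"gripper":0},{"xyz":[0,0,0],"angular":[0,0,0],"gripper":0},{"xyz":[0,0,0],"angular":[0,0,0],"gripper":0}])

```text
clock: 8.07
position: [0.5651, -0.1649, 0.1284]
ee_rot: [3.14, -0.048, 0.001]
ft_force: [-0.1, -16.7, 1.0]
width: 0.143
gripper_force: 9.5
```

Call:
step_arm(moves=[{"xyz":[0,0,0],"angular":[0,0,0],"gripper":0},{"xyz":[0,0,0],"angular":[0,0,0],"gripper":0}])

```text
clock: 8.32
position: [0.5651, -0.1656, 0.1285]
ee_rot: [3.139, -0.048, 0.001]
ft_force: [-1.5, -6.5, 2.2]
width: 0.107
gripper_force: 58.6
```

Call:
step_arm(moves=[{"xyz":[0,0,-4],"angular":[0,0,0],"gripper":0},{"xyz":[0,0,-10],"angular":[0,0,0],"gripper":0},{"xyz":[0,0,-16],"angular":[0,0,0],"gripper":0},{"xyz":[0,0,-22],"angular":[0,0,0],"gripper":0}])

```text
clock: 8.82
position: [0.565, -0.1655, 0.1482]
ee_rot: [3.14, -0.049, -0.001]
ft_force: [5.8, -8.4, -13.1]
width: 0.109
gripper_force: 58.4
```

Call:
step_arm(moves=[{"xyz":[0,0,-8],"angular":[0,0,0],"gripper":0},{"xyz":[0,0,-16],"angular":[0,0,0],"gripper":0},{"xyz":[0,0,-24],"angular":[0,0,0],"gripper":0},{"xyz":[0,0,-31],"angular":[0,0,0],"gripper":0},{"xyz":[0,0,-33],"angular":[0,0,0],"gripper":0}])

```text
clock: 9.45
position: [0.565, -0.1655, 0.1814]
ee_rot: [3.14, -0.049, -0.001]
ft_force: [5.3, -8.0, -13.8]
width: 0.108
gripper_force: 58.5
```

Call:
step_arm(moves=[{"xyz":[0,0,-2],"angular":[0,0,0],"gripper":0},{"xyz":[0,0,-3],"angular":[0,0,0],"gripper":0}])

```text
clock: 9.7
position: [0.565, -0.1655, 0.1841]
ee_rot: [3.14, -0.049, -0.001]
ft_force: [5.2, -8.3, -13.2]
width: 0.106
gripper_force: 58.5
```

```bash
python3 look2.py e side,wrist sash_bar,tray_fin
```

```text
clk 9.7 pos [ 0.565  -0.1655  0.1841] rv [ 3.14e+00 -4.90e-02 -1.00e-03] j [-0.51  0.07  0.04  1.55 -0.    2.67] f [  5.2  -8.3 -13.2] 0.10603172397299489
sash_bar side [(0.84, [198.6, 295.3], [0.703, -0.011]), (0.73, [204.6, 272.2], [0.603, 0.011])]
sash_bar wrist [(0.63, [246.1, 254.3], [0.455, -0.165])]
tray_fin side [(0.65, [204.9, 273.9], [0.608, 0.006])]
tray_fin wrist [(0.96, [176.3, 136.1], [0.558, -0.011])]
```

Sash is up, with the bar at about 0.228. From the finger image the true fingertips sit 36 mm above the reported TCP when shut and 49 mm when open, so I'll work with that offset. Now release the bar and pinch the tray's handle board.

Call:
step_arm(moves=[{"xyz":[0,0,0],"angular":[0,0,0],"gripper":1},{"xyz":[0,0,0],"angular":[0,0,0],"gripper":1},{"xyz":[0,0,0],"angular":[0,0,0],"gripper":1},{"xyz":[0,0,-30],"angular":[0,0,0],"gripper":1},{"xyz":[0,0,-60],"angular":[0,0,0],"gripper":1}])

```text
clock: 10.62
position: [0.5647, -0.1642, 0.2467]
ee_rot: [-3.141, 0.047, 0.0]
ft_force: [-0.7, -0.0, 0.0]
width: 1.0
gripper_force: 0.0
```

Call:
step_arm(moves=[{"xyz":[2,-60,0],"angular":[0,0,0],"gripper":1},{"xyz":[4,-120,10],"angular":[0,0,0],"gripper":1},{"xyz":[4,-124,70],"angular":[0,0,0],"gripper":1},{"xyz":[4,-124,130],"angular":[0,0,0],"gripper":1},{"xyz":[4,-124,180],"angular":[0,0,0],"gripper":1}])

```text
clock: 11.25
position: [0.572, -0.04, 0.0638]
ee_rot: [-3.141, 0.046, 0.001]
ft_force: [1.1, 0.1, 0.0]
width: 1.003
gripper_force: 0.0
```

```bash
python3 look2.py f side,wrist sash_bar,tray_fin .07
python3 -c "
import cv2,numpy as np
b=cv2.imread('pics/wrist_f.png');a=cv2.imread('pics/side_f.png')
cv2.imwrite('pics/w4.png',np.hstack([cv2.resize(b[:,60:444],(400,400)),cv2.resize(a[150:270,230:350],(400,400),interpolation=cv2.INTER_CUBIC)]))"
```

```text
clk 11.25 pos [ 0.572  -0.04    0.0638] rv [-3.141e+00  4.600e-02  1.000e-03] j [-0.3   0.04 -0.2   1.33  0.    2.87] f [1.1 0.1 0. ] 1.002585165131502
sash_bar side [(0.92, [195.0, 293.7], [0.67, -0.041])]
sash_bar wrist [(0.49, [192.8, 461.0], [0.586, -0.187])]
tray_fin side [(0.46, [205.5, 272.9], [0.57, -0.045])]
tray_fin wrist [(0.58, [222.6, 259.2], [0.572, -0.042])]
```

View pics/w4.png

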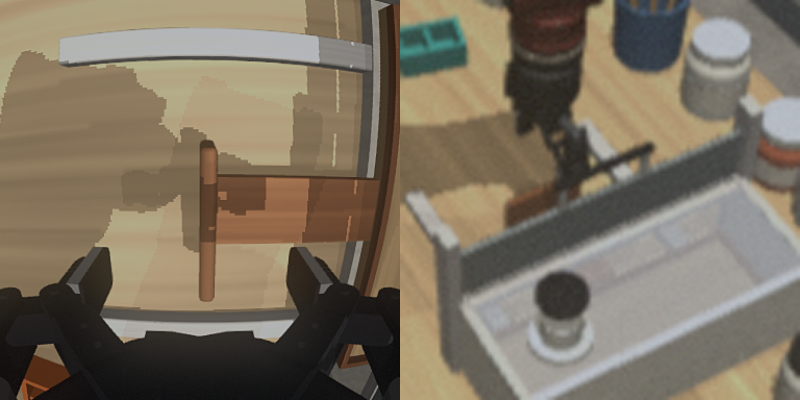

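The sash is up in the side view, and the board lies midway between the open fingers at wrist crop (207,220). Descend and pinch.

Call:
step_arm(moves=[{"xyz":[0,1,40],"angular":[0,0,0],"gripper":1},{"xyz":[0,1,58],"angular":[0,0,0],"gripper":1},{"xyz":[0,1,58],"angular":[0,0,0],"gripper":0},{"xyz":[0,1,58],"angular":[0,0,0],"gripper":0},{"xyz":[0,1,58],"angular":[0,0,0],"gripper":0}])

```text
clock: 12.18
position: [0.5736, -0.042, 0.0094]
ee_rot: [3.141, -0.047, 0.003]
ft_force: [-0.9, 0.1, 1.2]
width: 0.375
gripper_force: 0.0
```

Call:
step_arm(moves=[{"xyz":[0,0,0],"angular":[0,0,0],"gripper":0},{"xyz":[0,0,0],"angular":[0,0,0],"gripper":0},{"xyz":[0,0,0],"angular":[0,0,0],"gripper":0}])

```text
clock: 12.55
position: [0.5732, -0.0421, 0.009]
ee_rot: [3.14, -0.048, 0.002]
ft_force: [-1.3, -0.8, 6.5]
width: 0.102
gripper_force: 59.1
```

Call:
step_arm(moves=[{"xyz":[0,-20,0],"angular":[0,0,0],"gripper":0},{"xyz":[0,-50,0],"angular":[0,0,0],"gripper":0},{"xyz":[0,-80,0],"angular":[0,0,0],"gripper":0},{"xyz":[0,-110,0],"angular":[0,0,0],"gripper":0},{"xyz":[0,-130,0],"angular":[0,0,0],"gripper":0}])

```text
clock: 13.18
position: [0.5778, 0.0886, 0.0089]
ee_rot: [3.14, -0.048, 0.004]
ft_force: [3.6, -4.6, 3.5]
width: 0.103
gripper_force: 59.2
```

Call:
step_arm(moves=[{"xyz":[0,-20,0],"angular":[0,0,0],"gripper":0},{"xyz":[0,-40,0],"angular":[0,0,0],"gripper":0},{"xyz":[0,-50,0],"angular":[0,0,0],"gripper":0},{"xyz":[0,-54,0],"angular":[0,0,0],"gripper":0},{"xyz":[0,-56,0],"angular":[0,0,0],"gripper":0}])

```text
clock: 13.8
position: [0.5792, 0.1291, 0.009]
ee_rot: [-3.131, 0.011, -0.003]
ft_force: [1.2, -2.8, 7.7]
width: 0.1
gripper_force: 63.4
```

Joint 6 reached its limit at the end of the pull, with the tray about 18 cm out. I'll release, half-turn the wrist and take a fresh hold.

Call:
step_arm(moves=[{"xyz":[0,0,0],"angular":[0,0,0],"gripper":1},{"xyz":[0,0,0],"angular":[0,0,0],"gripper":1},{"xyz":[0,0,0],"angular":[0,0,0],"gripper":1},{"xyz":[0,0,-50],"angular":[0,0,0],"gripper":1},{"xyz":[0,0,-110],"angular":[0,0,0],"gripper":1}])

```text
clock: 14.42
position: [0.5767, 0.1285, 0.1176]
ee_rot: [-3.129, 0.009, 0.005]
ft_force: [1.1, -0.1, 1.4]
width: 0.998
gripper_force: 0.0
```

Call:
step_arm(moves=[{"xyz":[0,0,0],"angular":[0,0,-0.18],"gripper":1},{"xyz":[0,0,0],"angular":[0,0,-0.36],"gripper":1},{"xyz":[0,0,0],"angular":[0,0,-0.54],"gripper":1},{"xyz":[0,0,0],"angular":[0,0,-0.72],"gripper":1},{"xyz":[0,0,0],"angular":[0,0,-0.9],"gripper":1}])

```text
clock: 15.05
position: [0.5778, 0.1285, 0.1176]
ee_rot: [-2.819, -1.362, -0.007]
ft_force: [-1.4, 0.4, -0.5]
width: 1.004
gripper_force: 0.0
```

Call:
step_arm(moves=[{"xyz":[0,0,0],"angular":[0,0,-0.18],"gripper":1},{"xyz":[0,0,0],"angular":[0,0,-0.36],"gripper":1},{"xyz":[0,0,0],"angular":[0,0,-0.54],"gripper":1},{"xyz":[0,0,0],"angular":[0,0,-0.72],"gripper":1},{"xyz":[0,0,0],"angular":[0,0,-0.9],"gripper":1}])

```text
clock: 15.68
position: [0.5779, 0.1285, 0.1176]
ee_rot: [-1.947, -2.455, -0.014]
ft_force: [0.2, 0.1, 1.0]
width: 0.999
gripper_force: 0.0
```

Call:
step_arm(moves=[{"xyz":[0,0,0],"angular":[0,0,-0.18],"gripper":1},{"xyz":[0,0,0],"angular":[0,0,-0.36],"gripper":1},{"xyz":[0,0,0],"angular":[0,0,-0.54],"gripper":1},{"xyz":[0,0,0],"angular":[0,0,-0.72],"gripper":1},{"xyz":[0,0,0],"angular":[0,0,-0.9],"gripper":1}])

```text
clock: 16.3
position: [0.5779, 0.1285, 0.1176]
ee_rot: [-0.687, -3.062, -0.018]
ft_force: [0.5, -0.9, -0.0]
width: 1.0
gripper_force: 0.0
```

Call:
step_arm(moves=[{"xyz":[0,0,0],"angular":[0,0,-0.16],"gripper":1},{"xyz":[0,0,0],"angular":[0,0,-0.32],"gripper":1},{"xyz":[0,0,0],"angular":[0,0,-0.42],"gripper":1},{"xyz":[0,0,0],"angular":[0,0,-0.42],"gripper":1}])

```text
clock: 16.8
position: [0.5779, 0.1285, 0.1176]
ee_rot: [-0.044, -3.141, -0.019]
ft_force: [0.0, -0.2, -0.8]
width: 1.0
gripper_force: 0.0
```

```bash
python3 look2.py g side,top,wrist tray_fin,tray_mid .07
python3 -c "
from h import *
print('yaw',R.from_rotvec(bot.get_state()['ee_rot']).as_matrix()[:2,:2].round(3))
import cv2,numpy as np
b=cv2.imread('pics/wrist_g.png')
cv2.imwrite('pics/w5.png',cv2.resize(b,(800,600)))"
```

```text
clk 16.8 pos [0.5779 0.1285 0.1176] rv [-0.044 -3.141 -0.019] j [-0.01  0.08 -0.07  1.43  0.01  0.02] f [ 0.  -0.2 -0.8] 1.000208246499488
tray_fin side [(0.98, [176.0, 253.6], [0.587, 0.133])]
tray_fin top [(0.85, [175.8, 228.8], [0.58, 0.131])]
tray_fin wrist []
tray_mid side [(0.74, [214.8, 275.2], [0.553, -0.089])]
tray_mid top [(0.59, [266.8, 168.2], [0.254, 0.333])]
tray_mid wrist [(0.66, [184.0, 66.4], [0.563, -0.036])]
yaw [[-1.     0.028]
 [ 0.028  1.   ]]
```

View pics/w5.png

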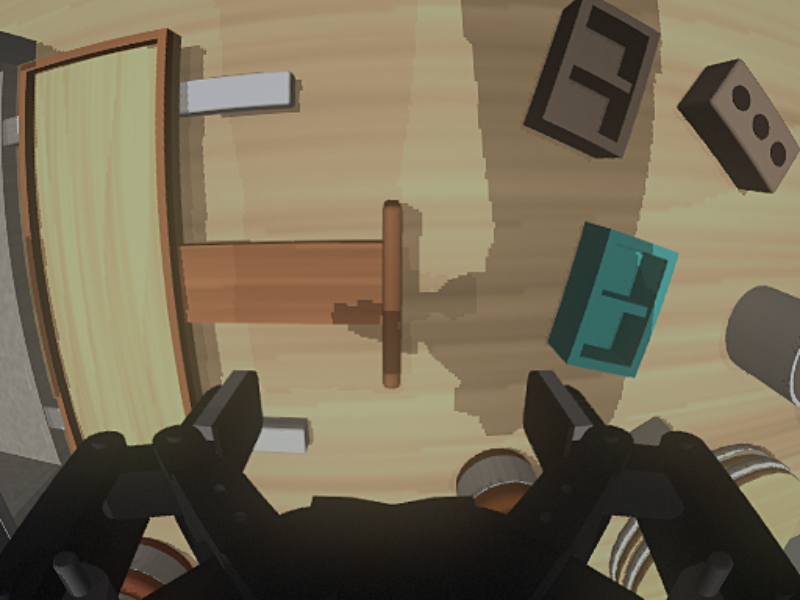

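The wrist view shows the tray well out at (105,240), its board centred between the fingers at (392,295), and the brown twinpot at (592,80). The brushblock is at (745,125) and the turquoise decoy at (615,300). Re-pinch and finish the pull.

Call:
step_arm(moves=[{"xyz":[0,2,55],"angular":[0,0,0],"gripper":1},{"xyz":[0,2,110],"angular":[0,0,0],"gripper":1},{"xyz":[0,2,110],"angular":[0,0,0],"gripper":0},{"xyz":[0,2,110],"angular":[0,0,0],"gripper":0},{"xyz":[0,2,110],"angular":[0,0,0],"gripper":0}])

```text
clock: 17.88
position: [0.5803, 0.1317, 0.011]
ee_rot: [0.043, 3.137, 0.019]
ft_force: [-0.9, 0.3, -0.1]
width: 0.379
gripper_force: 0.0
```

Call:
step_arm(moves=[{"xyz":[0,0,0],"angular":[0,0,0],"gripper":0},{"xyz":[0,0,0],"angular":[0,0,0],"gripper":0},{"xyz":[0,6,0],"angular":[0,0,0],"gripper":0},{"xyz":[0,12,0],"angular":[0,0,0],"gripper":0},{"xyz":[0,16,0],"angular":[0,0,0],"gripper":0}])

```text
clock: 18.5
position: [0.5802, 0.1471, 0.0101]
ee_rot: [0.044, 3.138, 0.016]
ft_force: [-0.9, -4.1, 5.7]
width: 0.102
gripper_force: 58.7
```

Call:
step_arm(moves=[{"xyz":[0,2,0],"angular":[0,0,0],"gripper":0},{"xyz":[0,3,0],"angular":[0,0,0],"gripper":0}])

```text
clock: 18.75
position: [0.5802, 0.1476, 0.0101]
ee_rot: [0.046, 3.139, 0.009]
ft_force: [-1.3, -17.7, 6.6]
width: 0.103
gripper_force: 59.1
```

Call:
step_arm(moves=[{"xyz":[0,-3,0],"angular":[0,0,0],"gripper":1},{"xyz":[0,-3,0],"angular":[0,0,0],"gripper":1},{"xyz":[0,-3,0],"angular":[0,0,0],"gripper":1},{"xyz":[0,-3,-55],"angular":[0,0,0],"gripper":1},{"xyz":[0,-3,-110],"angular":[0,0,0],"gripper":1}])

```text
clock: 19.38
position: [0.5778, 0.1467, 0.1189]
ee_rot: [-0.043, -3.139, -0.019]
ft_force: [-0.0, -1.3, -0.7]
width: 0.997
gripper_force: 0.0
```

Call:
step_arm(moves=[{"xyz":[25,45,-20],"angular":[0,0,0],"gripper":1},{"xyz":[50,90,-40],"angular":[0,0,0],"gripper":1},{"xyz":[75,135,-60],"angular":[0,0,0],"gripper":1},{"xyz":[84,148,-70],"angular":[0,0,0],"gripper":1},{"xyz":[84,148,-70],"angular":[0,0,0],"gripper":1}])

```text
clock: 20.0
position: [0.4987, 0.2966, 0.1905]
ee_rot: [0.04, 3.14, 0.019]
ft_force: [-0.5, -0.5, -0.3]
width: 0.996
gripper_force: 0.0
```

```bash
cat > pots.py <<'E'
# fit top face rectangle of a piece from wrist mask, given top height
from h import *
import sys
def run(tag,specs,cam='wrist'):
    st=bot.get_state();M=R.from_rotvec(st['ee_rot']).as_matrix()
    print('clk',st['clock'],'pos',st['position'].round(4),'yawx',np.arctan2(M[1,0],M[0,0]).round(3),'tz',M[:,2].round(3),'j',st['joints'].round(2),'w',round(st['width'],3))
    s=snap(cam,f'{cam}_{tag}.png');s['fish']=cam=='wrist'
    for t in specs:
        for x in spotter.trace(cam,t)[:4]:
            m=x['region'];px=s['img'][m];rc=np.argwhere(m)
            p=spotter.spot_point(cam,t)
            c,_=None,None
            P=np.array([at_z(s,q,0.0)[:2] for q in rc]);(cx,cy),(w,h),a=cv2.minAreaRect((P*1000).astype(np.float32))
            print(t,round(x['conf'],2),'box',x['box'],'rgb',np.median(px,0),'z0 rect',round(cx),round(cy),round(w),round(h),round(a,1))
        print('   spot',[(round(q['conf'],2),np.round(q['at']).tolist(),at_z(s,q['at'],0)[:2].round(4).tolist()) for q in p[:4]])
    return s
if __name__=='__main__': run(sys.argv[1],sys.argv[2].split(','))
E
python3 pots.py h twinpot,brushblock
python3 -c "
import cv2
b=cv2.imread('pics/wrist_h.png');cv2.imwrite('pics/w6.png',cv2.resize(b,(800,600)))"
```

```text
clk 20.0 pos [0.4987 0.2966 0.1905] yawx 3.116 tz [ 0.001  0.012 -1.   ] j [0.3  0.03 0.02 1.55 0.01 0.33] w 0.996
twinpot 0.89 box [180.3, 81.0, 72.0, 89.8] rgb [142. 128. 113.] z0 rect 450 257 63 101 68.6
twinpot 0.81 box [414.3, 45.7, 52.6, 72.6] rgb [50. 34. 50.] z0 rect 383 577 103 93 12.0
twinpot 0.78 box [90.9, 0.0, 71.1, 78.3] rgb [131.  78.  42.] z0 rect 324 144 80 103 72.5
twinpot 0.74 box [211.9, 195.8, 54.3, 81.8] rgb [ 74. 141. 135.] z0 rect 607 279 62 115 75.0
   spot [(0.98, [124.0, 217.0], [0.449, 0.2591]), (0.86, [83.0, 433.0], [0.3861, 0.5605]), (0.82, [43.0, 134.0], [0.3336, 0.1542]), (0.59, [231.0, 238.0], [0.5924, 0.2797])]
brushblock 0.77 box [282.8, 102.5, 83.0, 78.4] rgb [91. 79. 67.] z0 rect 470 397 106 58 48.8
   spot [(0.75, [137.0, 317.0], [0.4673, 0.3859])]
```

View pics/w6.png

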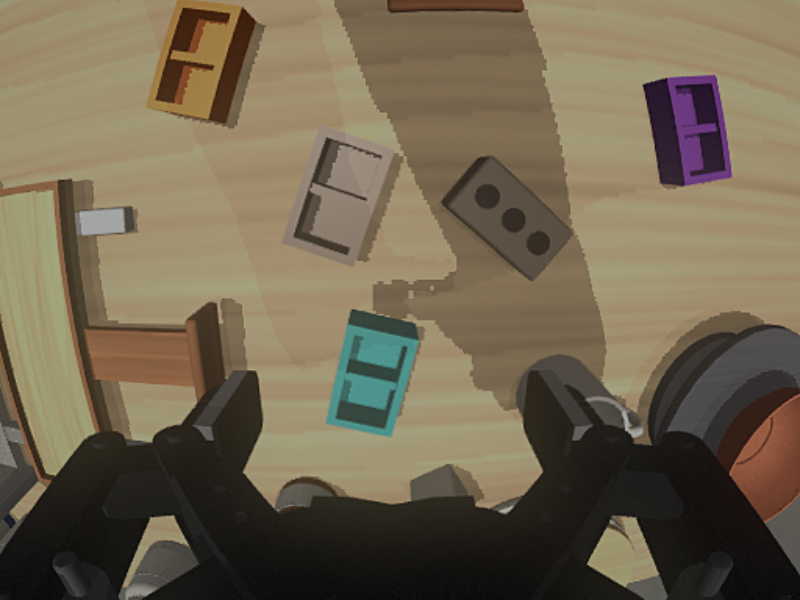

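This view shows the brown twinpot's top face at (341,197) and the brushblock at (510,217). The orange (200,60), purple (690,130) and turquoise (373,372) pots are decoys.

```bash
cat > rect.py <<'E'
from h import *
def fit(s,pts,z):
    P=np.array([at_z(s,(y*.64,x*.64),z)[:2] for x,y in pts]);
    e=[np.linalg.norm(P[i]-P[i-1]) for i in range(4)]
    a=P[1]-P[0]+P[2]-P[3] ; b=P[3]-P[0]+P[2]-P[1]
    print('c',P.mean(0).round(4),'sides',np.round(e,3),'dirA',np.degrees(np.arctan2(a[1],a[0])).round(1),'dirB',np.degrees(np.arctan2(b[1],b[0])).round(1))
E
python3 - <<'E'
from rect import *
s=snap('wrist');s['fish']=True
for z in(.036,.040,.044): fit(s,[(320,128),(400,152),(354,265),(283,242)],z)
for z in(.040,.044,.048): fit(s,[(489,157),(573,233),(532,280),(449,206)],z)
print(bot.get_state()['position'])
E
```

```text
c [0.449  0.2613] sides [0.088 0.06  0.089 0.056] dirA 70.0 dirB -22.6
c [0.4488 0.2617] sides [0.087 0.059 0.088 0.055] dirA 70.0 dirB -22.6
c [0.4486 0.2621] sides [0.086 0.058 0.087 0.054] dirA 70.0 dirB -22.6
c [0.4679 0.3874] sides [0.046 0.086 0.048 0.085] dirA 49.3 dirB -40.8
c [0.4674 0.3863] sides [0.045 0.085 0.048 0.084] dirA 49.3 dirB -40.8
c [0.467  0.3852] sides [0.045 0.084 0.047 0.083] dirA 49.3 dirB -40.8
[0.49885825 0.29521971 0.18949924]
```

Call:
step_arm(moves=[{"xyz":[25,-18,40],"angular":[0.012,0,0.17],"gripper":1},{"xyz":[49,-36,90],"angular":[0.012,0,0.347],"gripper":1},{"xyz":[49,-36,130],"angular":[0.012,0,0.347],"gripper":1},{"xyz":[49,-36,130],"angular":[0.012,0,0.347],"gripper":1}])

```text
clock: 20.95
position: [0.4463, 0.2618, 0.0567]
ee_rot: [-0.584, -3.08, 0.004]
ft_force: [-0.4, -0.2, 0.2]
width: 0.999
gripper_force: 0.0
```

```bash
python3 - <<'E'
from pots import *
s=run('i',['twinpot'])
cv2.imwrite('pics/w7.png',cv2.resize(s['img'][:,:,::-1],(800,600)))
E
```

```text
clk 20.95 pos [0.4463 0.2618 0.0567] yawx 2.767 tz [-0.007 -0.001 -1.   ] j [ 0.28 -0.12 -0.37  1.32  0.    0.65] w 0.999
twinpot 0.95 box [207.8, 141.6, 82.0, 125.1] rgb [99. 86. 73.] z0 rect 458 256 68 114 68.9
twinpot 0.93 box [30.9, 58.6, 92.4, 123.8] rgb [93. 61. 38.] z0 rect 326 138 91 109 72.5
twinpot 0.72 box [290.7, 276.8, 54.5, 50.9] rgb [52. 72. 64.] z0 rect 582 283 56 63 76.7
twinpot 0.56 box [467.4, 0.0, 42.8, 86.5] rgb [39. 19. 48.] z0 rect 377 553 74 108 62.1
   spot [(0.97, [123.0, 87.0], [0.3343, 0.1521]), (0.97, [36.0, 498.0], [0.3844, 0.563]), (0.77, [313.0, 316.0], [0.5909, 0.2788]), (0.67, [197.0, 250.0], [0.4504, 0.2609])]
```

View pics/w7.png

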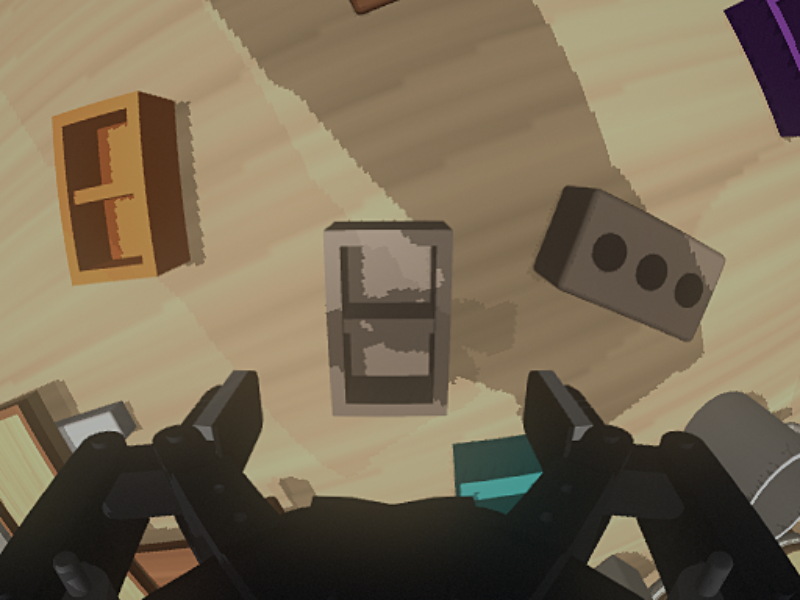

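The twinpot is centred between the fingers at (390,320) and aligned. Descend and grip.

Call:
step_arm(moves=[{"xyz":[-2,0,45],"angular":[0,0,0],"gripper":1},{"xyz":[-2,0,88],"angular":[0,0,0],"gripper":1},{"xyz":[-2,0,91],"angular":[0,0,0],"gripper":1},{"xyz":[-2,0,91],"angular":[0,0,0],"gripper":0},{"xyz":[-2,0,91],"angular":[0,0,0],"gripper":0}])

```text
clock: 21.88
position: [0.4523, 0.2624, -0.0288]
ee_rot: [0.584, 3.086, 0.002]
ft_force: [1.3, -0.3, -2.2]
width: 0.648
gripper_force: 63.9
```

Call:
step_arm(moves=[{"xyz":[0,0,0],"angular":[0,0,0],"gripper":0},{"xyz":[0,0,0],"angular":[0,0,0],"gripper":0},{"xyz":[0,0,-20],"angular":[0,0,0],"gripper":0},{"xyz":[0,0,-60],"angular":[0,0,0],"gripper":0},{"xyz":[0,0,-100],"angular":[0,0,0],"gripper":0}])

```text
clock: 22.5
position: [0.4508, 0.2621, 0.0707]
ee_rot: [-0.584, -3.085, -0.001]
ft_force: [1.6, 0.4, -2.9]
width: 0.652
gripper_force: 43.7
```

```bash
python3 - <<'E'
from pots import *
s=run('j',[]) ; t=snap('top','top_j.png');sd=snap('side','side_j.png')
for c,q in(('top',t),('side',sd)):
    for n,z in(('tray_mid',.032),('tray_fin',.07)):
        print(c,n,[(round(x['conf'],2),np.round(x['at'],1).tolist(),at_z(q,x['at'],z).round(3).tolist()) for x in spotter.spot_point(c,n)[:2]])
cv2.imwrite('pics/t8.png',np.hstack([cv2.resize(t['img'][100:280,200:340,::-1],(420,540),interpolation=cv2.INTER_CUBIC),cv2.resize(s['img'][100:384,180:340,::-1],(304,540))]))
E
```

```text
clk 22.5 pos [0.4508 0.2621 0.0707] yawx 2.767 tz [-0.001  0.001 -1.   ] j [ 0.27 -0.12 -0.35  1.34  0.    0.65] w 0.652
top tray_mid [(0.64, [183.0, 276.8], [0.563, -0.044, 0.032]), (0.19, [139.9, 177.1], [0.723, 0.33, 0.032])]
top tray_fin [(0.57, [175.3, 225.1], [0.582, 0.144, 0.07])]
side tray_mid [(0.57, [213.7, 271.7], [0.561, -0.051, 0.032])]
side tray_fin [(0.74, [174.7, 253.5], [0.59, 0.14, 0.07])]
```

View pics/t8.png

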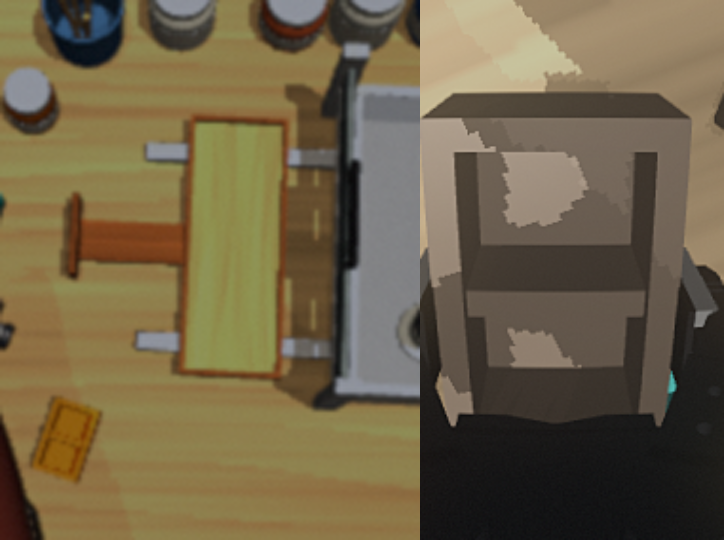

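The twinpot is held with its weight on the wrist. The tray shows in the top crop from (180,117) to (290,376), with a yaw of about -0.03. Carry the pot to the middle place.

Call:
step_arm(moves=[{"xyz":[-35,-40,0],"angular":[0,0,-0.07],"gripper":0},{"xyz":[-72,-80,0],"angular":[0,0,-0.14],"gripper":0},{"xyz":[-110,-120,0],"angular":[0,0,-0.21],"gripper":0},{"xyz":[-148,-162,0],"angular":[0,0,-0.28],"gripper":0},{"xyz":[-185,-204,0],"angular":[0,0,-0.345],"gripper":0}])

```text
clock: 23.48
position: [0.5478, 0.0028, 0.0669]
ee_rot: [-0.043, -3.137, -0.001]
ft_force: [0.4, 0.5, -2.4]
width: 0.641
gripper_force: 70.9
```

Call:
step_arm(moves=[{"xyz":[-15,-35,0],"angular":[0,0,0],"gripper":0},{"xyz":[-22,-52,0],"angular":[0,0,0],"gripper":0},{"xyz":[-22,-52,0],"angular":[0,0,0],"gripper":0}])

```text
clock: 23.85
position: [0.5681, -0.0485, 0.0672]
ee_rot: [-0.048, -3.137, -0.001]
ft_force: [0.1, 0.5, -3.1]
width: 0.643
gripper_force: 70.9
```

```bash
python3 - <<'E'
from pots import *
s=run('k',[]); sd=snap('side','side_k.png');t=snap('top','top_k.png')
cv2.imwrite('pics/t9.png',np.hstack([cv2.resize(s['img'][:,:,::-1],(533,400)),cv2.resize(sd['img'][160:290,210:297,::-1],(267,400),interpolation=cv2.INTER_CUBIC)]))
E
```

```text
clk 23.85 pos [ 0.5681 -0.0485  0.0672] yawx 3.111 tz [-0.004  0.001 -1.   ] j [-0.31  0.03 -0.2   1.34 -0.   -0.28] w 0.643
```

View pics/t9.png

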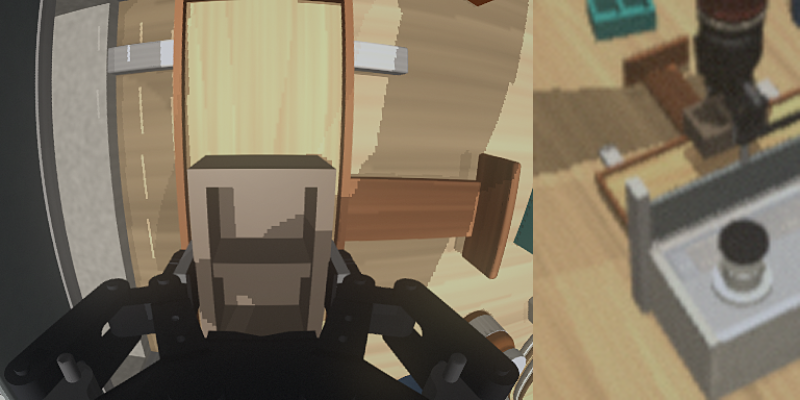

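The pot hangs centred over the tray, parallel to its long side, so lower it.

Call:
step_arm(moves=[{"xyz":[-3,0,25],"angular":[0,0,0],"gripper":0},{"xyz":[-3,0,50],"angular":[0,0,0],"gripper":0},{"xyz":[-3,0,60],"angular":[0,0,0],"gripper":0},{"xyz":[-3,0,62],"angular":[0,0,0],"gripper":0},{"xyz":[-3,0,62],"angular":[0,0,0],"gripper":0}])

```text
clock: 24.62
position: [0.572, -0.0482, 0.0071]
ee_rot: [-0.046, -3.14, 0.0]
ft_force: [-0.7, 0.6, -1.9]
width: 0.642
gripper_force: 71.0
```

Call:
step_arm(moves=[{"xyz":[0,0,1.5],"angular":[0,0,0],"gripper":0},{"xyz":[0,0,2.5],"angular":[0,0,0],"gripper":0},{"xyz":[0,0,2.5],"angular":[0,0,0],"gripper":0}])

```text
clock: 25.0
position: [0.5715, -0.0483, 0.0037]
ee_rot: [-0.046, -3.139, -0.0]
ft_force: [-0.0, 0.1, -2.6]
width: 0.64
gripper_force: 71.0
```

Call:
step_arm(moves=[{"xyz":[0,0,1],"angular":[0,0,0],"gripper":0},{"xyz":[0,0,2],"angular":[0,0,0],"gripper":0},{"xyz":[0,0,2],"angular":[0,0,0],"gripper":0}])

```text
clock: 25.38
position: [0.5717, -0.0483, 0.0032]
ee_rot: [-0.046, -3.139, 0.0]
ft_force: [-7.9, -0.3, 11.2]
width: 0.644
gripper_force: 72.6
```

The pot has touched down on the tray (11 N). Release it and go to the brushblock.

Call:
step_arm(moves=[{"xyz":[0,0,-1],"angular":[0,0,0],"gripper":0.85},{"xyz":[0,0,-1],"angular":[0,0,0],"gripper":0.85},{"xyz":[0,0,-1],"angular":[0,0,0],"gripper":0.85},{"xyz":[0,0,-50],"angular":[0,0,0],"gripper":0.85},{"xyz":[0,0,-105],"angular":[0,0,0],"gripper":0.85}])

```text
clock: 26.0
position: [0.5708, -0.048, 0.1068]
ee_rot: [-0.046, -3.137, -0.001]
ft_force: [0.7, -0.6, -0.2]
width: 0.851
gripper_force: 0.0
```

Call:
step_arm(moves=[{"xyz":[12,43,0],"angular":[0,0,0],"gripper":1},{"xyz":[24,86,0],"angular":[0,0,0],"gripper":1},{"xyz":[36,130,0],"angular":[0,0,0],"gripper":1},{"xyz":[48,173,0],"angular":[0,0,0],"gripper":1},{"xyz":[59,216,0],"angular":[0,0,0],"gripper":1}])

```text
clock: 26.62
position: [0.5186, 0.1707, 0.1067]
ee_rot: [-0.046, -3.139, -0.0]
ft_force: [1.6, 0.7, 0.4]
width: 1.002
gripper_force: 0.0
```

Call:
step_arm(moves=[{"xyz":[12,43,0],"angular":[0,0,-0.178],"gripper":1},{"xyz":[24,86,0],"angular":[0,0,-0.356],"gripper":1},{"xyz":[36,130,0],"angular":[0,0,-0.534],"gripper":1},{"xyz":[48,173,0],"angular":[0,0,-0.712],"gripper":1},{"xyz":[58,215,0],"angular":[0,0,-0.888],"gripper":1}])

```text
clock: 27.25
position: [0.4669, 0.3875, 0.1069]
ee_rot: [1.315, -2.851, -0.002]
ft_force: [0.0, 0.7, 0.6]
width: 1.0
gripper_force: 0.0
```

```bash
python3 - <<'E'
from pots import *
s=run('l',['brushblock'])
cv2.imwrite('pics/w10.png',cv2.resize(s['img'][:,:,::-1],(800,600)))
E
```

```text
clk 27.25 pos [0.4669 0.3875 0.1069] yawx -2.277 tz [-0.002  0.    -1.   ] j [ 0.48  0.13 -0.03  1.41  0.   -0.39] w 1.0
brushblock 0.75 box [223.8, 136.1, 57.3, 103.3] rgb [124.5 110.   95. ] z0 rect 474 396 106 57 48.6
brushblock 0.68 box [155.9, 271.8, 57.3, 52.0] rgb [92. 87. 79.] z0 rect 628 450 76 69 75.8
   spot [(0.57, [180.0, 253.0], [0.4672, 0.3907])]
```

View pics/w10.png

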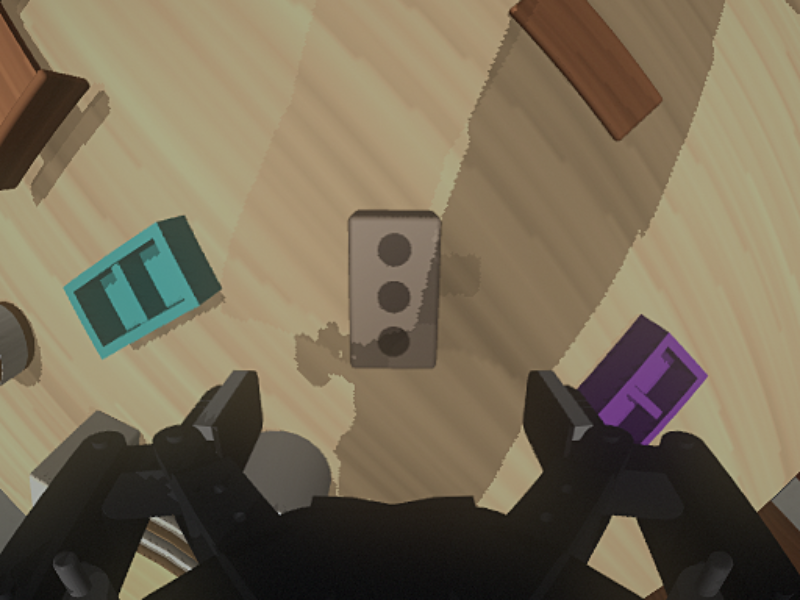

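The brushblock is centred at (395,290) and aligned with the fingers. Grip and lift.

Call:
step_arm(moves=[{"xyz":[0,0,50],"angular":[0,0,0],"gripper":1},{"xyz":[0,0,105],"angular":[0,0,0],"gripper":1},{"xyz":[0,0,137],"angular":[0,0,0],"gripper":1},{"xyz":[0,0,137],"angular":[0,0,0],"gripper":0},{"xyz":[0,0,137],"angular":[0,0,0],"gripper":0}])

```text
clock: 28.08
position: [0.4683, 0.3861, -0.0282]
ee_rot: [1.306, -2.857, -0.002]
ft_force: [-3.1, 0.3, 2.1]
width: 0.605
gripper_force: 1.2
```

Call:
step_arm(moves=[{"xyz":[0,0,0],"angular":[0,0,0],"gripper":0},{"xyz":[0,0,0],"angular":[0,0,0],"gripper":0},{"xyz":[0,0,0],"angular":[0,0,0],"gripper":0}])

```text
clock: 28.45
position: [0.4688, 0.3865, -0.0278]
ee_rot: [-1.307, 2.856, 0.001]
ft_force: [-0.2, -2.9, 7.8]
width: 0.577
gripper_force: 65.1
```

Call:
step_arm(moves=[{"xyz":[0,0,-20],"angular":[0,0,0],"gripper":0},{"xyz":[0,0,-60],"angular":[0,0,0],"gripper":0},{"xyz":[0,0,-110],"angular":[0,0,0],"gripper":0},{"xyz":[0,0,-110],"angular":[0,0,0],"gripper":0}])

```text
clock: 28.95
position: [0.4703, 0.3876, 0.0862]
ee_rot: [-1.305, 2.85, 0.003]
ft_force: [-0.5, -0.4, -3.2]
width: 0.576
gripper_force: 64.2
```

Call:
step_arm(moves=[{"xyz":[33,-28,0],"angular":[0,0,0],"gripper":0},{"xyz":[66,-56,0],"angular":[0,0,0],"gripper":0},{"xyz":[98,-85,0],"angular":[0,0,0],"gripper":0},{"xyz":[131,-113,0],"angular":[0,0,0],"gripper":0},{"xyz":[163,-141,0],"angular":[0,0,0],"gripper":0}])

```text
clock: 29.58
position: [0.4669, 0.1692, 0.0796]
ee_rot: [1.307, -2.854, -0.002]
ft_force: [0.4, -0.3, -3.5]
width: 0.575
gripper_force: 63.9
```

Call:
step_arm(moves=[{"xyz":[33,-28,0],"angular":[0,0,0.179],"gripper":0},{"xyz":[66,-56,0],"angular":[0,0,0.358],"gripper":0},{"xyz":[98,-85,0],"angular":[0,0,0.537],"gripper":0},{"xyz":[131,-113,0],"angular":[0,0,0.716],"gripper":0},{"xyz":[164,-142,0],"angular":[0,0,0.894],"gripper":0}])

```text
clock: 30.2
position: [0.4673, -0.0476, 0.0796]
ee_rot: [-0.065, -3.138, -0.001]
ft_force: [0.8, -0.5, -2.8]
width: 0.574
gripper_force: 63.7
```

Call:
step_arm(moves=[{"xyz":[0,0,0],"angular":[0,0,0],"gripper":0}])

```text
clock: 30.32
position: [0.4675, -0.0488, 0.0796]
ee_rot: [-0.065, -3.138, 0.0]
ft_force: [0.6, 1.0, -3.0]
width: 0.577
gripper_force: 64.1
```

Call:
step_arm(moves=[{"xyz":[-5,3,20],"angular":[0,0,-0.012],"gripper":0},{"xyz":[-5,3,50],"angular":[0,0,-0.012],"gripper":0},{"xyz":[-5,3,70],"angular":[0,0,-0.012],"gripper":0},{"xyz":[-5,3,74],"angular":[0,0,-0.012],"gripper":0},{"xyz":[-5,3,75],"angular":[0,0,-0.012],"gripper":0}])

```text
clock: 30.95
position: [0.4729, -0.0433, 0.0053]
ee_rot: [-0.035, -3.139, -0.0]
ft_force: [1.6, 0.3, -3.4]
width: 0.576
gripper_force: 64.3
```

Call:
step_arm(moves=[{"xyz":[0,0,1],"angular":[0,0,0],"gripper":0},{"xyz":[0,0,1],"angular":[0,0,0],"gripper":0}])

```text
clock: 31.2
position: [0.4733, -0.0438, 0.0045]
ee_rot: [-0.037, -3.14, 0.0]
ft_force: [-0.5, 0.1, -3.6]
width: 0.577
gripper_force: 64.3
```

Call:
step_arm(moves=[{"xyz":[0,1,1],"angular":[0,0,0],"gripper":0},{"xyz":[0,1,2],"angular":[0,0,0],"gripper":0},{"xyz":[0,1,2],"angular":[0,0,0],"gripper":0}])

```text
clock: 31.58
position: [0.4734, -0.0436, 0.0042]
ee_rot: [-0.037, -3.14, 0.003]
ft_force: [-10.2, -1.7, 15.6]
width: 0.576
gripper_force: 66.4
```

The brushblock is down (15 N). Release it, go up and over the box to the butterbox.

Call:
step_arm(moves=[{"xyz":[0,0,-1],"angular":[0,0,0],"gripper":0.8},{"xyz":[0,0,-1],"angular":[0,0,0],"gripper":0.8},{"xyz":[0,0,-1],"angular":[0,0,0],"gripper":0.8},{"xyz":[0,0,-55],"angular":[0,0,0],"gripper":0.8},{"xyz":[0,0,-115],"angular":[0,0,0],"gripper":0.8}])

```text
clock: 32.2
position: [0.4721, -0.0422, 0.1173]
ee_rot: [-0.037, -3.137, -0.002]
ft_force: [0.2, -0.5, -0.1]
width: 0.797
gripper_force: 0.0
```

Call:
step_arm(moves=[{"xyz":[-20,0,-60],"angular":[0,0,0],"gripper":1},{"xyz":[-40,0,-120],"angular":[0,0,0],"gripper":1},{"xyz":[-50,-50,-130],"angular":[0,0,0],"gripper":1},{"xyz":[-60,-110,-130],"angular":[0,0,0],"gripper":1},{"xyz":[-70,-165,-130],"angular":[0,0,0],"gripper":1}])

```text
clock: 32.83
position: [0.5399, -0.2111, 0.2467]
ee_rot: [-0.036, -3.139, 0.0]
ft_force: [0.6, 0.2, 0.5]
width: 1.004
gripper_force: 0.0
```

Call:
step_arm(moves=[{"xyz":[-7,-48,0],"angular":[0,0,0],"gripper":1},{"xyz":[-14,-96,0],"angular":[0,0,0],"gripper":1},{"xyz":[-21,-144,0],"angular":[0,0,0],"gripper":1},{"xyz":[-28,-188,0],"angular":[0,0,0],"gripper":1},{"xyz":[-28,-188,0],"angular":[0,0,0],"gripper":1}])

```text
clock: 33.45
position: [0.5623, -0.4007, 0.2437]
ee_rot: [-0.042, -3.137, -0.003]
ft_force: [1.0, 0.5, -0.4]
width: 1.0
gripper_force: 0.0
```

```bash
python3 - <<'E'
from pots import *
s=run('m',['butterbox','trough','plunger_top'])
cv2.imwrite('pics/w11.png',cv2.resize(s['img'][:,:,::-1],(800,600)))
E
```

```text
clk 33.45 pos [ 0.5623 -0.4007  0.2437] yawx 3.115 tz [-0.005  0.002 -1.   ] j [-0.81  0.43  0.57  1.72 -0.   -0.78] w 1.0
butterbox 0.73 box [486.6, 82.5, 15.4, 60.8] rgb [80. 69. 58.] z0 rect 472 49 33 108 87.0
butterbox 0.63 box [216.4, 97.4, 69.3, 70.0] rgb [137. 123. 108.] z0 rect 527 -400 94 60 47.8
   spot [(0.76, [130.0, 249.0], [0.5239, -0.4003])]
   spot [(0.76, [130.0, 249.0], [0.5239, -0.4003])]
plunger_top 0.75 box [381.7, 36.2, 57.5, 63.8] rgb [29. 28. 29.] z0 rect 417 -143 106 101 87.6
   spot [(0.61, [66.0, 414.0], [0.4177, -0.1392])]
```

View pics/w11.png

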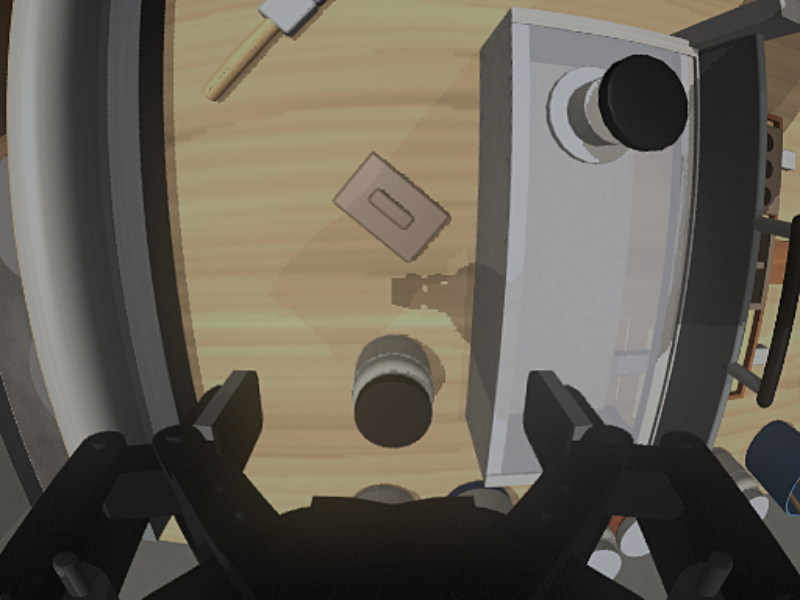

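The wrist view shows the butterbox at (391,207), clear of the dark-lidded jar at (393,395) and of the box wall at column 480. That brings me to 15 pictures viewed, one over the limit of 14, so from here I'll work from numbers only.

```bash
python3 - <<'E'
from rect import *
s=snap('wrist');s['fish']=True
for z in(.036,.042,.048): fit(s,[(373,152),(450,215),(411,262),(333,200)],z)
print(bot.get_state()['position'])
E
```

```text
c [ 0.5268 -0.3948] sides [0.053 0.084 0.053 0.085] dirA 49.5 dirB -40.8
c [ 0.5263 -0.3948] sides [0.052 0.083 0.052 0.084] dirA 49.5 dirB -40.8
c [ 0.5258 -0.3948] sides [0.051 0.081 0.051 0.083] dirA 49.5 dirB -40.8
[ 0.56339966 -0.39704078  0.24727643]
```

Call:
step_arm(moves=[{"xyz":[10,0,20],"angular":[0,0,-0.178],"gripper":1},{"xyz":[20,0,50],"angular":[0,0,-0.356],"gripper":1},{"xyz":[30,0,80],"angular":[0,0,-0.534],"gripper":1},{"xyz":[37,0,110],"angular":[0,0,-0.712],"gripper":1},{"xyz":[37,0,140],"angular":[0,0,-0.889],"gripper":1}])

```text
clock: 34.48
position: [0.5255, -0.3966, 0.1063]
ee_rot: [1.325, -2.846, -0.001]
ft_force: [0.1, -0.4, -0.1]
width: 0.999
gripper_force: 0.0
```

```bash
python3 - <<'E'
from pots import *
s=run('n',['butterbox'])
# relative colour check: projection of measured centre at top height
m=max(spotter.trace('wrist','butterbox'),key=lambda x:x['conf'] if abs(x['box'][0]+x['box'][2]/2-251)<80 else 0)
r=m['region'];rc=np.argwhere(r);P=np.array([at_z(s,q,.042)[:2] for q in rc])*1000
print('top rect',cv2.minAreaRect(P.astype(np.float32)),'cols',m['box'])
p=bot.get_state()['position'];a=np.arctan2(*R.from_rotvec(bot.get_state()['ee_rot']).as_matrix()[[1,0],0]);d=P/1000-p[:2]
ly=d@[np.sin(a),-np.cos(a)];lx=d@[np.cos(a),np.sin(a)];print('tool y range',np.percentile(ly,[1,99]).round(4),'tool x',np.percentile(lx,[1,99]).round(4))
E
```

```text
clk 34.475 pos [ 0.5255 -0.3966  0.1063] yawx -2.27 tz [-0.002 -0.    -1.   ] j [-0.84  0.28  0.14  1.43 -0.   -1.72] w 0.999
butterbox 0.8 box [216.4, 132.9, 65.4, 99.2] rgb [122. 107.  93.] z0 rect 531 -392 102 63 48.4
   spot [(0.65, [176.0, 250.0], [0.5255, -0.3988])]
top rect ((523.7236938476562, -400.1659240722656), (86.75270080566406, 54.0345458984375), 48.35558319091797) cols [216.4, 132.9, 65.4, 99.2]
tool y range [-0.0269  0.0251] tool x [-0.0376  0.0465]
```

Call:
step_arm(moves=[{"xyz":[2,-1,50],"angular":[0,0,0],"gripper":1},{"xyz":[2,-1,105],"angular":[0,0,0],"gripper":1},{"xyz":[2,-1,137],"angular":[0,0,0],"gripper":1},{"xyz":[2,-1,137],"angular":[0,0,0],"gripper":0},{"xyz":[2,-1,137],"angular":[0,0,0],"gripper":0}])

```text
clock: 35.3
position: [0.5263, -0.4005, -0.0271]
ee_rot: [1.315, -2.852, 0.004]
ft_force: [2.1, -1.8, 0.2]
width: 0.62
gripper_force: 65.3
```

Call:
step_arm(moves=[{"xyz":[0,0,0],"angular":[0,0,0],"gripper":0},{"xyz":[0,0,0],"angular":[0,0,0],"gripper":0},{"xyz":[0,0,0],"angular":[0,0,0],"gripper":0}])

```text
clock: 35.67
position: [0.5265, -0.4007, -0.0272]
ee_rot: [1.317, -2.852, 0.005]
ft_force: [0.1, 0.4, 7.9]
width: 0.623
gripper_force: 66.2
```

Call:
step_arm(moves=[{"xyz":[0,0,-20],"angular":[0,0,0],"gripper":0},{"xyz":[0,0,-60],"angular":[0,0,0],"gripper":0},{"xyz":[0,0,-110],"angular":[0,0,0],"gripper":0},{"xyz":[0,0,-160],"angular":[0,0,0],"gripper":0},{"xyz":[0,0,-210],"angular":[0,0,0],"gripper":0}])

```text
clock: 36.3
position: [0.5253, -0.399, 0.1831]
ee_rot: [1.317, -2.851, 0.0]
ft_force: [0.8, -0.9, -3.0]
width: 0.614
gripper_force: 65.1
```

Call:
step_arm(moves=[{"xyz":[0,0,-40],"angular":[0,0,0],"gripper":0},{"xyz":[0,0,-75],"angular":[0,0,0],"gripper":0},{"xyz":[0,0,-75],"angular":[0,0,0],"gripper":0}])

```text
clock: 36.67
position: [0.5265, -0.4001, 0.2595]
ee_rot: [1.317, -2.852, 0.008]
ft_force: [-0.1, -0.6, -3.3]
width: 0.625
gripper_force: 65.3
```

Call:
step_arm(moves=[{"xyz":[-36,12,0],"angular":[0,0,0],"gripper":0},{"xyz":[-72,24,0],"angular":[0,0,0],"gripper":0},{"xyz":[-108,36,0],"angular":[0,0,0],"gripper":0},{"xyz":[-144,48,0],"angular":[0,0,0],"gripper":0},{"xyz":[-180,59,0],"angular":[0,0,0],"gripper":0}])

```text
clock: 37.3
position: [0.5972, -0.2223, 0.2536]
ee_rot: [1.316, -2.849, -0.004]
ft_force: [-0.4, -0.1, -3.1]
width: 0.624
gripper_force: 65.0
```

Call:
step_arm(moves=[{"xyz":[-36,12,0],"angular":[0,0,0.179],"gripper":0},{"xyz":[-72,24,0],"angular":[0,0,0.358],"gripper":0},{"xyz":[-108,36,0],"angular":[0,0,0.537],"gripper":0},{"xyz":[-144,48,0],"angular":[0,0,0.716],"gripper":0},{"xyz":[-178,59,0],"angular":[0,0,0.895],"gripper":0}])

```text
clock: 37.92
position: [0.6675, -0.0486, 0.2534]
ee_rot: [-0.055, -3.137, -0.001]
ft_force: [0.4, -0.3, -2.4]
width: 0.62
gripper_force: 64.9
```

Call:
step_arm(moves=[{"xyz":[0,0,0],"angular":[0,0,0],"gripper":0},{"xyz":[0,0,0],"angular":[0,0,0],"gripper":0}])

```text
clock: 38.17
position: [0.6673, -0.0502, 0.2536]
ee_rot: [-0.043, -3.138, -0.0]
ft_force: [-0.3, 0.1, -3.5]
width: 0.621
gripper_force: 65.0
```

```bash
python3 - <<'E'
from pots import *
s=run('o',[])
t=snap('top','top_o.png')
for n in('twinpot','brushblock','tray_mid','butterbox'):
    print(n,[(round(x['conf'],2),at_z(t,x['at'],.032).round(3).tolist()) for x in spotter.spot_point('top',n)[:5]])
E
```

```text
clk 38.175 pos [ 0.6673 -0.0502  0.2536] yawx 3.114 tz [-0.004  0.    -1.   ] j [-0.27  0.36  0.5   1.72 -0.   -0.24] w 0.621
twinpot [(0.7, [0.369, 0.545, 0.032]), (0.68, [0.575, 0.274, 0.032]), (0.63, [0.61, -0.197, 0.032]), (0.4, [0.718, 0.34, 0.032]), (0.39, [0.261, 0.341, 0.032])]
brushblock []
tray_mid []
butterbox []
```

Call:
step_arm(moves=[{"xyz":[-4,-1,50],"angular":[0,0,0],"gripper":0},{"xyz":[-4,-1,100],"angular":[0,0,0],"gripper":0},{"xyz":[-4,-1,150],"angular":[0,0,0],"gripper":0},{"xyz":[-4,-1,190],"angular":[0,0,0],"gripper":0},{"xyz":[-4,-1,210],"angular":[0,0,0],"gripper":0}])

```text
clock: 39.1
position: [0.6697, -0.0511, 0.0417]
ee_rot: [-0.047, -3.136, -0.002]
ft_force: [-0.7, -0.6, -2.6]
width: 0.621
gripper_force: 65.0
```

Call:
step_arm(moves=[{"xyz":[0,0,15],"angular":[0,0,0],"gripper":0},{"xyz":[0,0,30],"angular":[0,0,0],"gripper":0},{"xyz":[0,0,36],"angular":[0,0,0],"gripper":0},{"xyz":[0,0,37],"angular":[0,0,0],"gripper":0},{"xyz":[0,0,37],"angular":[0,0,0],"gripper":0}])

```text
clock: 39.72
position: [0.6717, -0.0513, 0.0082]
ee_rot: [-0.046, -3.14, 0.0]
ft_force: [-0.3, -0.3, -3.2]
width: 0.625
gripper_force: 65.0
```

Call:
step_arm(moves=[{"xyz":[0,0,1],"angular":[0,0,0],"gripper":0},{"xyz":[0,0,2.5],"angular":[0,0,0],"gripper":0},{"xyz":[0,0,3.5],"angular":[0,0,0],"gripper":0},{"xyz":[0,0,3.5],"angular":[0,0,0],"gripper":0}])

```text
clock: 40.22
position: [0.6715, -0.0512, 0.0048]
ee_rot: [-0.046, -3.14, 0.0]
ft_force: [-3.7, 0.4, 5.8]
width: 0.622
gripper_force: 65.8
```

The butterbox is down. Release, rise and check the three placements by numbers.

Call:
step_arm(moves=[{"xyz":[0,0,-1],"angular":[0,0,0],"gripper":0.85},{"xyz":[0,0,-1],"angular":[0,0,0],"gripper":0.85},{"xyz":[0,0,-1],"angular":[0,0,0],"gripper":0.85},{"xyz":[0,0,-55],"angular":[0,0,0],"gripper":0.85},{"xyz":[0,0,-115],"angular":[0,0,0],"gripper":0.85}])

```text
clock: 40.85
position: [0.6705, -0.0509, 0.1189]
ee_rot: [-0.046, -3.136, -0.001]
ft_force: [0.7, 0.1, 1.0]
width: 0.847
gripper_force: 0.0
```

Call:
step_arm(moves=[{"xyz":[25,49,0],"angular":[0,0,0],"gripper":1},{"xyz":[50,98,0],"angular":[0,0,0],"gripper":1},{"xyz":[75,147,0],"angular":[0,0,0],"gripper":1},{"xyz":[100,196,0],"angular":[0,0,0],"gripper":1},{"xyz":[100,196,0],"angular":[0,0,0],"gripper":1}])

```text
clock: 41.48
position: [0.5757, 0.151, 0.1194]
ee_rot: [-0.039, -3.139, -0.001]
ft_force: [-0.4, -0.9, -0.5]
width: 1.003
gripper_force: 0.0
```

```bash
python3 - <<'E'
from pots import *
s=run('p',[])
t=snap('top','top_p.png');d=snap('side','side_p.png')
for n,z in(('twinpot',.032),('brushblock',.032),('butterbox',.032),('tray_mid',.032),('tray_fin',.07),('trough',.032)):
  for c,q in(('top',t),('side',d),('wrist',s)):
    print(n,c,[(round(x['conf'],2),at_z(q,x['at'],z)[:2].round(3).tolist()) for x in spotter.spot_point(c,n)[:5]])
for n in('twinpot','brushblock','butterbox'):
  for x in spotter.trace('top',n)[:4]:
    P=np.array([at_z(t,q,.075)[:2] for q in np.argwhere(x['region'])])*1000
    print(n,round(x['conf'],2),np.median(t['img'][x['region']],0),np.round(np.hstack([np.ravel(v) for v in cv2.minAreaRect(P.astype(np.float32))])))
E
```

```text
clk 41.475 pos [0.5757 0.151  0.1194] yawx 3.117 tz [-0.002  0.001 -1.   ] j [ 0.04  0.09 -0.05  1.43  0.    0.06] w 1.003
twinpot top [(0.94, [0.381, 0.547]), (0.72, [0.568, -0.054]), (0.49, [0.596, 0.266])]
twinpot side [(0.82, [0.373, 0.541]), (0.74, [0.568, -0.054]), (0.73, [0.316, 0.121])]
twinpot wrist [(0.97, [0.57, -0.047]), (0.75, [0.587, 0.265])]
brushblock top [(0.73, [0.48, -0.049])]
brushblock side [(0.74, [0.483, -0.042])]
brushblock wrist [(0.56, [0.474, -0.046])]
butterbox top [(0.92, [0.692, -0.045])]
butterbox side [(0.63, [0.682, -0.058]), (0.33, [0.662, -0.414])]
butterbox wrist [(0.63, [0.673, -0.05])]
tray_mid top [(0.67, [0.563, -0.048]), (0.63, [0.572, -0.057])]
tray_mid side [(0.63, [0.56, -0.052]), (0.57, [0.562, -0.041])]
tray_mid wrist []
tray_fin top [(0.92, [0.574, 0.148])]
tray_fin side [(0.62, [0.59, 0.132])]
tray_fin wrist [(0.57, [0.579, 0.149])]
trough top []
trough side []
trough wrist []
twinpot 0.63 [112.  92.  73.] [564. -48.  91.  54.   0.]
twinpot 0.61 [ 83.  33. 105.] [379. 540.  93.  66.  12.]
brushblock 0.84 [118.  99.  78.] [472. -43.  86.  50.   0.]
butterbox 0.87 [111.  90.  71.] [664. -48.  54.  90.  84.]
```

All three stand in a row at x ≈ 0.473, 0.570 and 0.671 m. Pinch the board and push the tray home, with the sash still up.

Call:
step_arm(moves=[{"xyz":[0,-3,55],"angular":[0,0,0],"gripper":1},{"xyz":[0,-3,111],"angular":[0,0,0],"gripper":1},{"xyz":[0,-3,111],"angular":[0,0,0],"gripper":1},{"xyz":[0,-3,111],"angular":[0,0,0],"gripper":0},{"xyz":[0,-3,111],"angular":[0,0,0],"gripper":0}])

```text
clock: 43.3
position: [0.5791, 0.1448, 0.0113]
ee_rot: [0.046, 3.139, 0.001]
ft_force: [1.0, -0.1, 0.5]
width: 0.604
gripper_force: 0.0
```

Call:
step_arm(moves=[{"xyz":[0,0,0],"angular":[0,0,0],"gripper":0},{"xyz":[0,0,0],"angular":[0,0,0],"gripper":0},{"xyz":[0,0,0],"angular":[0,0,0],"gripper":0},{"xyz":[0,0,0],"angular":[0,0,0],"gripper":0}])

```text
clock: 43.8
position: [0.5776, 0.145, 0.0093]
ee_rot: [-0.046, -3.14, -0.001]
ft_force: [-1.0, 1.0, 5.3]
width: 0.103
gripper_force: 58.9
```

Call:
step_arm(moves=[{"xyz":[0,-8,0],"angular":[0,0,0],"gripper":0},{"xyz":[0,-23,0],"angular":[0,0,0],"gripper":0},{"xyz":[0,-41,0],"angular":[0,0,0],"gripper":0},{"xyz":[0,-59,0],"angular":[0,0,0],"gripper":0},{"xyz":[0,-77,0],"angular":[0,0,0],"gripper":0}])

```text
clock: 44.42
position: [0.5749, 0.0681, 0.0093]
ee_rot: [-0.045, -3.14, -0.003]
ft_force: [-3.0, 4.9, 8.0]
width: 0.102
gripper_force: 59.5
```

Call:
step_arm(moves=[{"xyz":[0,-18,0],"angular":[0,0,0],"gripper":0},{"xyz":[0,-36,0],"angular":[0,0,0],"gripper":0},{"xyz":[0,-54,0],"angular":[0,0,0],"gripper":0},{"xyz":[0,-72,0],"angular":[0,0,0],"gripper":0},{"xyz":[0,-85,0],"angular":[0,0,0],"gripper":0}])

```text
clock: 45.05
position: [0.5719, -0.0173, 0.0093]
ee_rot: [-0.046, -3.139, -0.002]
ft_force: [-5.8, 4.2, 10.9]
width: 0.103
gripper_force: 59.9
```

Call:
step_arm(moves=[{"xyz":[0,-10,0],"angular":[0,0,0],"gripper":0},{"xyz":[0,-20,0],"angular":[0,0,0],"gripper":0},{"xyz":[0,-28,0],"angular":[0,0,0],"gripper":0},{"xyz":[0,-33,0],"angular":[0,0,0],"gripper":0},{"xyz":[0,-35,0],"angular":[0,0,0],"gripper":0}])

```text
clock: 45.68
position: [0.5707, -0.0521, 0.0093]
ee_rot: [-0.047, -3.138, -0.001]
ft_force: [-7.6, 3.3, 11.0]
width: 0.102
gripper_force: 60.1
```

Call:
step_arm(moves=[{"xyz":[0,-1,0],"angular":[0,0,0],"gripper":0},{"xyz":[0,-2,0],"angular":[0,0,0],"gripper":0},{"xyz":[0,-2,0],"angular":[0,0,0],"gripper":0}])

```text
clock: 46.05
position: [0.5706, -0.0526, 0.0093]
ee_rot: [-0.045, -3.138, -0.004]
ft_force: [-6.3, 8.5, 12.8]
width: 0.105
gripper_force: 60.2
```

Call:
step_arm(moves=[{"xyz":[0,-1,0],"angular":[0,0,0],"gripper":0},{"xyz":[0,-1.5,0],"angular":[0,0,0],"gripper":0},{"xyz":[0,-1.5,0],"angular":[0,0,0],"gripper":0}])

```text
clock: 46.42
position: [0.5706, -0.0526, 0.0093]
ee_rot: [-0.043, -3.139, -0.008]
ft_force: [-7.0, 16.3, 13.2]
width: 0.099
gripper_force: 60.5
```

The tray is home against its stop. Release it and move to the sash bar.

Call:
step_arm(moves=[{"xyz":[0,2,0],"angular":[0,0,0],"gripper":1},{"xyz":[0,2,0],"angular":[0,0,0],"gripper":1},{"xyz":[0,2,0],"angular":[0,0,0],"gripper":1},{"xyz":[0,2,-50],"angular":[0,0,0],"gripper":1},{"xyz":[0,2,-110],"angular":[0,0,0],"gripper":1}])

```text
clock: 47.05
position: [0.5702, -0.0537, 0.1181]
ee_rot: [-0.047, -3.136, -0.001]
ft_force: [1.2, -0.5, -0.2]
width: 1.001
gripper_force: 0.0
```

Call:
step_arm(moves=[{"xyz":[0,0,-50],"angular":[0,0,0],"gripper":1},{"xyz":[0,0,-100],"angular":[0,0,0],"gripper":1},{"xyz":[0,0,-136],"angular":[0,0,0],"gripper":1},{"xyz":[0,-56,-136],"angular":[0,0,0],"gripper":1},{"xyz":[0,-112,-136],"angular":[0,0,0],"gripper":1}])

```text
clock: 47.68
position: [0.5687, -0.167, 0.2548]
ee_rot: [-0.044, -3.14, 0.001]
ft_force: [-0.0, 0.0, -1.4]
width: 1.0
gripper_force: 0.0
```

```bash
python3 - <<'E'
from pots import *
s=run('q',[])
d=snap('side','side_q.png')
for n,z in(('sash_bar',.228),('tray_fin',.07),('plunger_top',.202)):
  L=[]
  for c,q in(('side',d),('wrist',s)):
    r=spotter.spot_point(c,n)
    if r:L.append((q,r[0]['at']))
    print(n,c,[(round(x['conf'],2),at_z(q,x['at'],z)[:2].round(3).tolist()) for x in r[:3]])
  if len(L)==2: print('  tri',tri(L))
E
```

```text
clk 47.675 pos [ 0.5687 -0.167   0.2548] yawx 3.114 tz [-0.001 -0.001 -1.   ] j [-0.51  0.11  0.21  1.68 -0.   -0.48] w 1.0
sash_bar side [(0.64, [0.577, -0.156])]
sash_bar wrist [(0.65, [0.568, -0.165])]
  tri (array([ 0.56599235, -0.16565622,  0.24220903]), np.float64(0.002922024016418758))
tray_fin side [(0.67, [0.575, -0.057])]
tray_fin wrist [(0.82, [0.572, -0.048])]
  tri (array([ 0.57666346, -0.04687391,  0.05931107]), np.float64(0.003698020074765594))
plunger_top side [(0.57, [0.449, -0.256]), (0.29, [0.476, -0.35])]
plunger_top wrist [(0.78, [0.453, -0.261])]
  tri (array([ 0.4510887 , -0.25851935,  0.20353151]), np.float64(0.0027623499567387792))
```

Call:
step_arm(moves=[{"xyz":[0,1,45],"angular":[0,0,0],"gripper":1},{"xyz":[0,1,81],"angular":[0,0,0],"gripper":1},{"xyz":[0,1,81],"angular":[0,0,0],"gripper":1},{"xyz":[0,1,81],"angular":[0,0,0],"gripper":0},{"xyz":[0,1,81],"angular":[0,0,0],"gripper":0}])

```text
clock: 48.7
position: [0.5692, -0.165, 0.1753]
ee_rot: [0.046, 3.141, -0.002]
ft_force: [-0.8, -0.8, 0.0]
width: 0.6
gripper_force: 0.0
```

Call:
step_arm(moves=[{"xyz":[0,0,0],"angular":[0,0,0],"gripper":0},{"xyz":[0,0,0],"angular":[0,0,0],"gripper":0},{"xyz":[0,0,0],"angular":[0,0,0],"gripper":0},{"xyz":[0,0,0],"angular":[0,0,0],"gripper":0}])

```text
clock: 49.2
position: [0.5685, -0.1657, 0.1738]
ee_rot: [-0.047, -3.14, 0.003]
ft_force: [0.2, -5.4, 3.4]
width: 0.116
gripper_force: 58.5
```

Call:
step_arm(moves=[{"xyz":[0,0,8],"angular":[0,0,0],"gripper":0},{"xyz":[0,0,20],"angular":[0,0,0],"gripper":0},{"xyz":[0,0,35],"angular":[0,0,0],"gripper":0},{"xyz":[0,0,50],"angular":[0,0,0],"gripper":0},{"xyz":[0,0,60],"angular":[0,0,0],"gripper":0}])

```text
clock: 49.82
position: [0.5685, -0.1657, 0.1132]
ee_rot: [-0.047, -3.14, 0.002]
ft_force: [-0.4, -5.9, 4.9]
width: 0.108
gripper_force: 58.7
```

Call:
step_arm(moves=[{"xyz":[0,0,3],"angular":[0,0,0],"gripper":0},{"xyz":[0,0,6],"angular":[0,0,0],"gripper":0},{"xyz":[0,0,8],"angular":[0,0,0],"gripper":0},{"xyz":[0,0,10],"angular":[0,0,0],"gripper":0},{"xyz":[0,0,10],"angular":[0,0,0],"gripper":0}])

```text
clock: 50.45
position: [0.5685, -0.1657, 0.1035]
ee_rot: [-0.047, -3.14, 0.002]
ft_force: [1.1, -5.8, 1.5]
width: 0.114
gripper_force: 58.6
```

Call:
step_arm(moves=[{"xyz":[0,0,1],"angular":[0,0,0],"gripper":0},{"xyz":[0,0,2],"angular":[0,0,0],"gripper":0},{"xyz":[0,0,2],"angular":[0,0,0],"gripper":0}])

```text
clock: 50.82
position: [0.5686, -0.1658, 0.1032]
ee_rot: [-0.047, -3.141, 0.003]
ft_force: [-4.7, -4.4, 12.5]
width: 0.119
gripper_force: 59.7
```

Call:
step_arm(moves=[{"xyz":[0,0,1],"angular":[0,0,0],"gripper":0},{"xyz":[0,0,1.5],"angular":[0,0,0],"gripper":0},{"xyz":[0,0,1.5],"angular":[0,0,0],"gripper":0}])

```text
clock: 51.2
position: [0.5687, -0.1658, 0.1031]
ee_rot: [0.047, 3.141, -0.004]
ft_force: [-9.0, -1.7, 21.8]
width: 0.118
gripper_force: 60.7
```

The sash is on its stop (22 N). Release it and move over the plunger with the fingers shut.

Call:
step_arm(moves=[{"xyz":[0,0,-3],"angular":[0,0,0],"gripper":1},{"xyz":[0,0,-3],"angular":[0,0,0],"gripper":1},{"xyz":[0,0,-3],"angular":[0,0,0],"gripper":1},{"xyz":[0,0,-60],"angular":[0,0,0],"gripper":1},{"xyz":[0,0,-120],"angular":[0,0,0],"gripper":1}])

```text
clock: 51.82
position: [0.5675, -0.1641, 0.2197]
ee_rot: [-0.046, -3.137, -0.003]
ft_force: [-0.1, 0.2, 1.0]
width: 1.0
gripper_force: 0.0
```

Call:
step_arm(moves=[{"xyz":[0,0,-30],"angular":[0,0,0],"gripper":0},{"xyz":[37,-32,-35],"angular":[0,0,0],"gripper":0},{"xyz":[75,-65,-35],"angular":[0,0,0],"gripper":0},{"xyz":[112,-98,-35],"angular":[0,0,0],"gripper":0},{"xyz":[112,-98,-35],"angular":[0,0,0],"gripper":0}])

```text
clock: 52.45
position: [0.4517, -0.261, 0.2546]
ee_rot: [-0.052, -3.138, -0.0]
ft_force: [0.5, -0.3, 0.6]
width: -0.002
gripper_force: 0.0
```

```bash
python3 - <<'E'
from pots import *
s=run('r',[])
d=snap('side','side_r.png')
for n,z in(('sash_bar',.157),('tray_fin',.07),('plunger_top',.202)):
  L=[]
  for c,q in(('side',d),('wrist',s)):
    r=spotter.spot_point(c,n)
    if r:L.append((q,r[0]['at']))
    print(n,c,[(round(x['conf'],2),at_z(q,x['at'],z)[:2].round(3).tolist()) for x in r[:3]])
  if len(L)==2: print('  tri',tri(L))
E
```

```text
clk 52.45 pos [ 0.4517 -0.261   0.2546] yawx 3.108 tz [-0.003  0.    -1.   ] j [-0.77 -0.11 -0.    1.68 -0.   -0.74] w -0.002
sash_bar side []
sash_bar wrist [(0.7, [0.571, -0.16])]
tray_fin side [(0.51, [0.573, -0.054])]
tray_fin wrist [(0.62, [0.57, -0.053])]
  tri (array([ 0.57848662, -0.04410136,  0.05564764]), np.float64(0.0009318178883046429))
plunger_top side [(0.53, [0.454, -0.254])]
plunger_top wrist [(0.88, [0.451, -0.261])]
  tri (array([ 0.44844482, -0.26137262,  0.21351673]), np.float64(0.0007094392114300237))
```

Call:
step_arm(moves=[{"xyz":[0,0,40],"angular":[0,0,0],"gripper":0},{"xyz":[0,0,72],"angular":[0,0,0],"gripper":0},{"xyz":[0,0,80],"angular":[0,0,0],"gripper":0},{"xyz":[0,0,80],"angular":[0,0,0],"gripper":0}])

```text
clock: 53.35
position: [0.4535, -0.2592, 0.1753]
ee_rot: [-0.046, -3.139, -0.0]
ft_force: [-0.2, -0.3, 0.7]
width: -0.0
gripper_force: 0.0
```

Call:
step_arm(moves=[{"xyz":[0,0,4],"angular":[0,0,0],"gripper":0},{"xyz":[0,0,9],"angular":[0,0,0],"gripper":0},{"xyz":[0,0,14],"angular":[0,0,0],"gripper":0},{"xyz":[0,0,14],"angular":[0,0,0],"gripper":0}])

```text
clock: 53.85
position: [0.4536, -0.2596, 0.161]
ee_rot: [-0.046, -3.139, 0.001]
ft_force: [0.8, 0.1, 3.6]
width: -0.002
gripper_force: 1.5
```

Call:
step_arm(moves=[{"xyz":[0,0,6],"angular":[0,0,0],"gripper":0},{"xyz":[0,0,12],"angular":[0,0,0],"gripper":0},{"xyz":[0,0,18],"angular":[0,0,0],"gripper":0},{"xyz":[0,0,23],"angular":[0,0,0],"gripper":0},{"xyz":[0,0,26],"angular":[0,0,0],"gripper":0}])

```text
clock: 54.48
position: [0.4536, -0.2597, 0.1352]
ee_rot: [-0.046, -3.14, 0.001]
ft_force: [0.0, 0.5, 9.0]
width: 0.001
gripper_force: 4.4
```

Call:
step_arm(moves=[{"xyz":[0,0,1],"angular":[0,0,0],"gripper":0},{"xyz":[0,0,2],"angular":[0,0,0],"gripper":0},{"xyz":[0,0,2],"angular":[0,0,0],"gripper":0}])

```text
clock: 54.85
position: [0.4537, -0.2597, 0.1336]
ee_rot: [-0.046, -3.14, 0.001]
ft_force: [-0.5, 0.8, 10.1]
width: 0.001
gripper_force: 4.9
```

Call:
step_arm(moves=[{"xyz":[0,0,1],"angular":[0,0,0],"gripper":0},{"xyz":[0,0,2],"angular":[0,0,0],"gripper":0},{"xyz":[0,0,2],"angular":[0,0,0],"gripper":0}])

```text
clock: 55.22
position: [0.4538, -0.2598, 0.1335]
ee_rot: [-0.046, -3.141, 0.003]
ft_force: [-4.5, 4.5, 23.7]
width: -0.0
gripper_force: 11.5
```

At the stop. Hold, release, and repeat the same stroke twice more.

Call:
step_arm(moves=[{"xyz":[0,0,0],"angular":[0,0,0],"gripper":0},{"xyz":[0,0,0],"angular":[0,0,0],"gripper":0},{"xyz":[0,0,0],"angular":[0,0,0],"gripper":0},{"xyz":[0,0,0],"angular":[0,0,0],"gripper":0},{"xyz":[0,0,0],"angular":[0,0,0],"gripper":0}])

```text
clock: 55.85
position: [0.4538, -0.2598, 0.1335]
ee_rot: [-0.046, -3.141, 0.003]
ft_force: [-5.3, 4.7, 22.4]
width: 0.003
gripper_force: 11.5
```

Call:
step_arm(moves=[{"xyz":[0,0,0],"angular":[0,0,0],"gripper":0},{"xyz":[0,0,0],"angular":[0,0,0],"gripper":0},{"xyz":[0,0,0],"angular":[0,0,0],"gripper":0},{"xyz":[0,0,0],"angular":[0,0,0],"gripper":0},{"xyz":[0,0,0],"angular":[0,0,0],"gripper":0}])

```text
clock: 56.48
position: [0.4538, -0.2598, 0.1335]
ee_rot: [-0.046, -3.141, 0.003]
ft_force: [-4.7, 4.6, 23.2]
width: 0.0
gripper_force: 11.5
```

Call:
step_arm(moves=[{"xyz":[0,0,-15],"angular":[0,0,0],"gripper":0},{"xyz":[0,0,-35],"angular":[0,0,0],"gripper":0},{"xyz":[0,0,-50],"angular":[0,0,0],"gripper":0},{"xyz":[0,0,-50],"angular":[0,0,0],"gripper":0},{"xyz":[0,0,-50],"angular":[0,0,0],"gripper":0}])

```text
clock: 57.1
position: [0.4531, -0.259, 0.1799]
ee_rot: [-0.046, -3.138, -0.002]
ft_force: [-0.4, -0.1, -0.2]
width: -0.0
gripper_force: 0.0
```

Call:
step_arm(moves=[{"xyz":[0,0,0],"angular":[0,0,0],"gripper":0},{"xyz":[0,0,0],"angular":[0,0,0],"gripper":0},{"xyz":[0,0,0],"angular":[0,0,0],"gripper":0},{"xyz":[0,0,0],"angular":[0,0,0],"gripper":0}])

```text
clock: 57.6
position: [0.4534, -0.2593, 0.1808]
ee_rot: [-0.046, -3.139, -0.0]
ft_force: [0.2, -0.3, 0.2]
width: -0.001
gripper_force: 0.0
```

Call:
step_arm(moves=[{"xyz":[0,0,14],"angular":[0,0,0],"gripper":0},{"xyz":[0,0,26],"angular":[0,0,0],"gripper":0},{"xyz":[0,0,38],"angular":[0,0,0],"gripper":0},{"xyz":[0,0,46],"angular":[0,0,0],"gripper":0},{"xyz":[0,0,50],"angular":[0,0,0],"gripper":0}])

```text
clock: 58.22
position: [0.4539, -0.2599, 0.1333]
ee_rot: [0.046, 3.141, -0.003]
ft_force: [-9.0, 7.1, 42.7]
width: 0.0
gripper_force: 21.5
```

Call:
step_arm(moves=[{"xyz":[0,0,0],"angular":[0,0,0],"gripper":0},{"xyz":[0,0,0],"angular":[0,0,0],"gripper":0},{"xyz":[0,0,0],"angular":[0,0,0],"gripper":0}])

```text
clock: 58.6
position: [0.4539, -0.2598, 0.1335]
ee_rot: [-0.046, -3.141, 0.003]
ft_force: [-5.3, 4.7, 24.9]
width: 0.001
gripper_force: 12.2
```

Call:
step_arm(moves=[{"xyz":[0,0,0],"angular":[0,0,0],"gripper":0},{"xyz":[0,0,0],"angular":[0,0,0],"gripper":0},{"xyz":[0,0,0],"angular":[0,0,0],"gripper":0},{"xyz":[0,0,0],"angular":[0,0,0],"gripper":0},{"xyz":[0,0,0],"angular":[0,0,0],"gripper":0}])

```text
clock: 59.22
position: [0.4538, -0.2598, 0.1335]
ee_rot: [-0.046, -3.141, 0.003]
ft_force: [-5.6, 4.0, 24.4]
width: 0.002
gripper_force: 12.2
```

Call:
step_arm(moves=[{"xyz":[0,0,0],"angular":[0,0,0],"gripper":0},{"xyz":[0,0,0],"angular":[0,0,0],"gripper":0},{"xyz":[0,0,0],"angular":[0,0,0],"gripper":0},{"xyz":[0,0,0],"angular":[0,0,0],"gripper":0},{"xyz":[0,0,0],"angular":[0,0,0],"gripper":0}])

```text
clock: 59.85
position: [0.4538, -0.2598, 0.1334]
ee_rot: [-0.046, -3.141, 0.003]
ft_force: [-5.3, 5.0, 25.9]
width: -0.0
gripper_force: 12.2
```

Call:
step_arm(moves=[{"xyz":[0,0,-15],"angular":[0,0,0],"gripper":0},{"xyz":[0,0,-35],"angular":[0,0,0],"gripper":0},{"xyz":[0,0,-50],"angular":[0,0,0],"gripper":0},{"xyz":[0,0,-50],"angular":[0,0,0],"gripper":0},{"xyz":[0,0,-50],"angular":[0,0,0],"gripper":0}])

```text
clock: 60.48
position: [0.4531, -0.259, 0.1799]
ee_rot: [-0.046, -3.138, -0.002]
ft_force: [-0.1, 0.3, 0.1]
width: 0.002
gripper_force: 0.0
```

Call:
step_arm(moves=[{"xyz":[0,0,0],"angular":[0,0,0],"gripper":0},{"xyz":[0,0,0],"angular":[0,0,0],"gripper":0},{"xyz":[0,0,0],"angular":[0,0,0],"gripper":0},{"xyz":[0,0,0],"angular":[0,0,0],"gripper":0}])

```text
clock: 60.98
position: [0.4534, -0.2593, 0.1808]
ee_rot: [-0.046, -3.139, -0.0]
ft_force: [-0.4, -0.0, -0.3]
width: -0.003
gripper_force: 0.0
```

Call:
step_arm(moves=[{"xyz":[0,0,13],"angular":[0,0,0],"gripper":0},{"xyz":[0,0,24],"angular":[0,0,0],"gripper":0},{"xyz":[0,0,34],"angular":[0,0,0],"gripper":0},{"xyz":[0,0,41],"angular":[0,0,0],"gripper":0},{"xyz":[0,0,46],"angular":[0,0,0],"gripper":0}])

```text
clock: 61.6
position: [0.4536, -0.2596, 0.135]
ee_rot: [-0.046, -3.14, 0.001]
ft_force: [-1.0, 0.2, 9.6]
width: -0.0
gripper_force: 4.5
```

Call:
step_arm(moves=[{"xyz":[0,0,1],"angular":[0,0,0],"gripper":0},{"xyz":[0,0,2],"angular":[0,0,0],"gripper":0},{"xyz":[0,0,3],"angular":[0,0,0],"gripper":0},{"xyz":[0,0,4],"angular":[0,0,0],"gripper":0},{"xyz":[0,0,4],"angular":[0,0,0],"gripper":0}])

```text
clock: 62.22
position: [0.4538, -0.2597, 0.1335]
ee_rot: [-0.046, -3.141, 0.003]
ft_force: [-6.0, 4.8, 22.5]
width: 0.003
gripper_force: 11.9
```

Call:
step_arm(moves=[{"xyz":[0,0,0],"angular":[0,0,0],"gripper":0},{"xyz":[0,0,0],"angular":[0,0,0],"gripper":0},{"xyz":[0,0,0],"angular":[0,0,0],"gripper":0},{"xyz":[0,0,0],"angular":[0,0,0],"gripper":0},{"xyz":[0,0,0],"angular":[0,0,0],"gripper":0}])

```text
clock: 62.85
position: [0.4538, -0.2597, 0.1335]
ee_rot: [-0.046, -3.141, 0.003]
ft_force: [-5.5, 5.5, 23.7]
width: 0.003
gripper_force: 11.9
```

Call:
step_arm(moves=[{"xyz":[0,0,0],"angular":[0,0,0],"gripper":0},{"xyz":[0,0,0],"angular":[0,0,0],"gripper":0},{"xyz":[0,0,0],"angular":[0,0,0],"gripper":0},{"xyz":[0,0,0],"angular":[0,0,0],"gripper":0},{"xyz":[0,0,0],"angular":[0,0,0],"gripper":0}])

```text
clock: 63.48
position: [0.4537, -0.2597, 0.1335]
ee_rot: [-0.046, -3.141, 0.003]
ft_force: [-5.0, 5.1, 23.7]
width: 0.002
gripper_force: 11.9
```

Call:
step_arm(moves=[{"xyz":[0,0,-15],"angular":[0,0,0],"gripper":0},{"xyz":[0,0,-35],"angular":[0,0,0],"gripper":0},{"xyz":[0,0,-55],"angular":[0,0,0],"gripper":0},{"xyz":[0,0,-90],"angular":[0,0,0],"gripper":0},{"xyz":[0,0,-130],"angular":[0,0,0],"gripper":0}])

```text
clock: 64.1
position: [0.453, -0.2588, 0.261]
ee_rot: [-0.046, -3.137, -0.003]
ft_force: [-0.4, 0.1, 0.8]
width: -0.0
gripper_force: 0.0
```

Call:
step_arm(moves=[{"xyz":[0,0,0],"angular":[0,0,0],"gripper":0},{"xyz":[0,0,0],"angular":[0,0,0],"gripper":0},{"xyz":[0,0,0],"angular":[0,0,0],"gripper":0},{"xyz":[0,0,0],"angular":[0,0,0],"gripper":0}])

```text
clock: 64.6
position: [0.4532, -0.259, 0.2599]
ee_rot: [-0.046, -3.138, -0.002]
ft_force: [0.6, 0.4, 0.6]
width: -0.0
gripper_force: 0.0
```

```bash
python3 - <<'E'
from pots import *
s=run('z',[])
d=snap('side','side_z.png');t=snap('top','top_z.png')
for n,z in(('sash_bar',.157),('tray_fin',.07),('plunger_top',.202),('twinpot',.032),('brushblock',.032),('butterbox',.032)):
  L=[]
  for c,q in(('side',d),('wrist',s),('top',t)):
    r=spotter.spot_point(c,n)
    if r:L.append((q,r[0]['at']))
    print(n,c,[(round(x['conf'],2),at_z(q,x['at'],z)[:2].round(3).tolist()) for x in r[:4]])
  if len(L)>1 and z!=.032: print('  tri',tri(L))
E
```

```text
clk 64.6 pos [ 0.4532 -0.259   0.2599] yawx 3.112 tz [-0.004  0.001 -1.   ] j [-0.77 -0.1   0.01  1.69 -0.   -0.74] w -0.0
sash_bar side [(0.86, [0.563, -0.17])]
sash_bar wrist [(0.8, [0.569, -0.164]), (0.24, [0.61, 0.123])]
sash_bar top [(0.72, [0.563, -0.161])]
  tri (array([ 0.56775687, -0.16340052,  0.15089348]), np.float64(0.004608042045872997))
tray_fin side [(0.55, [0.575, -0.07])]
tray_fin wrist [(0.71, [0.57, -0.048])]
tray_fin top [(0.56, [0.568, -0.056])]
  tri (array([ 0.57330297, -0.05564522,  0.06446159]), np.float64(0.010615385429726419))
plunger_top side [(0.44, [0.446, -0.257])]
plunger_top wrist [(0.95, [0.452, -0.264])]
plunger_top top []
  tri (array([ 0.44598805, -0.26263628,  0.21049568]), np.float64(0.0037682364476031268))
twinpot side [(0.84, [0.564, 0.223]), (0.56, [0.32, 0.12]), (0.54, [0.388, 0.53])]
twinpot wrist [(0.67, [0.342, 0.122]), (0.58, [0.574, 0.237])]
twinpot top [(0.78, [0.373, 0.545]), (0.74, [0.324, 0.153]), (0.56, [0.586, 0.27])]
brushblock side []
brushblock wrist []
brushblock top []
butterbox side []
butterbox wrist []
butterbox top []
```

```bash
python3 -c "
from cell import hand_in
print(hand_in())"
```

```text
the job is handed in; nothing more can be done
None
```

I handed the job in: twinpot, brushblock and butterbox (no trough found) stand on the home tray, the sash is shut, and the pump had three full held strokes; one plunger press peaked at 43 N through the fingertips, and I viewed 15 pictures against the limit of 14.

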